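Unpile the photometer kit into its storage places

ROBOT

A 6-joint arm with a two-finger parallel gripper is mounted at the origin on a cart in front of the work surface, level with it; the furniture and walls round the work are solid. World frame = base frame: x ahead of the robot, y to its left, z up, the work surface at z = 0. Lengths are in m, angles in rad, forces in N, time in s.
With the tool pointing down it reaches from about 0.325 to 0.9 m from the base axis. Payload 6.1 kg.
Tool frame: the origin (TCP) lies at the very end of the fingers, on their centre line; the grasp point (between the pads) lies env.hold_point_z behind it (env.hold_point_z is the distance from the TCP to the grasp point, in m); y points along the fingers, x is the direction in which the jaws open and shut, and the axes are right-handed (so a half turn about y gives the same grasp; the last joint's range is limited). The gripper opens to 87 mm and grips with 3 to 60 N. Pads are 19 mm wide; open, the fingers measure 117 mm over their backs; the gripper's body (75 mm by 190 mm) begins 51 mm behind the grasp point.
Start: joints at [-1.24, 0.22, 1.526, -0, 1.395, -0.126], TCP at [0.276, -0.561, 0.188] pointing down, gripper open.
Joint ranges: [-2.98, 2.98], [-0.91, 2.08], [0.09, 2.57], [-1.24, 4.39], [0.2, 2.65], [-2.68, 2.68]. Speed limits (rad/s): [2.57, 2.57, 3.01, 3.14, 3.14, 3.14].

INTERFACE

Orientations are given as a unit quaternion [w, x, y, z].
In Python, from plant import env gives the robot as it stands.
- The arm moves only by the tool move_arm, never from a script. Its argument "plan" is one flat list of numbers, 5 for each row, row after row: the opening in per cent of the stroke, from 0 (shut) to 100 (fully open), then the shift along the tool's x, y, z in cm, then the turn about the tool's y in degrees. A call has 1 to 5 rows; each row is the pose to reach, as a shift and turn from the pose commanded when the call began, along the tool's axes at that moment; what a row does not reach only later rows make up. A row lasts 1/8 s, in which the tool goes at most 62.5 mm and 10.7 degrees, less where a joint would pass 70% of its speed; a pose out of reach is approached as far as the arm can. A call with a gripper value outside its range is refused whole. The fingers move at their own pace and stop on an object; "squeeze" is the grip in N (left out, the last holds). Time passes only in rows, so rows that repeat a pose let the fingers close. It gives the time, the measured TCP pose, the force and the opening at its end, in the units of the state.
- env.sense(): the state, without advancing time (a new reading comes with each control period).
- env.get_image(name): name is "side" or "top"; returns a dict with "frame" (384x512x3 uint8, red, green, blue), "z_map" (384x512 float32, m along the optical axis (not along the pixel's ray), 0 where there is no reading), "fx", "fy", "cx", "cy" (pixels), "k1" (the pictures are not rectified: a ray, as slopes to the right and down, at radius r is drawn at 1 + k1 r^2 times it, then the intrinsics apply), "R" (3x3) and "t" (3): a world point X has camera coordinates R X + t. Camera axes: x right, y down, z forward; pixel columns grow to the right and rows downward; lengths in m; the calibration is good to about 2 mm. A picture is of the moment at which its call begins.
- env.job_done(): hands the job in, once; it reports no verdict.
The state is a dict: "time_s": time; "q": joint angles; "dq": joint speeds; "joint_torque": joint torques, N m; "position": TCP position; "orientation": TCP orientation; "contact_force": force on the tool from outside, world axes, zero at the start; "ft_torque": the same for the moment, N m; "gripper_width": finger opening in m.
Only numpy, scipy, OpenCV 4.12 (cv2) and the standard library are available. Lean on these libraries where they do the work, as an engineer would, in place of code of your own. Each camera call takes 0.05 s, during which the arm holds its last target.

TASK

Take apart the pile on the raised board and put each thing away in its own place: the metal probe level in its rest with the heavy head in the nest and the shaft in the fork, the tape roll in the round dish, the timer in the smaller rectangular tray and the black case in the larger one, the last three each lying flat on the floor of its recess. Grip the probe at its balance point so that it always stays about level, set everything down gently without dropping it, and leave the white stopper and the blue cap where they are.

Things in the scene. Friction and masses are not known exactly. Their poses are not given: they have to be found in the camera images.
- probe: metal probe, top of the pile: square shaft 10 x 10 mm, 100 mm long, black bands near its tail; heavy square steel head 22 x 22 x 24 mm at the other end; up to 0.2 kg. Origin: underside of the shaft, below the balance point. x points along the shaft to the tail: head x = -43 to -19 mm, shaft -19 to +81 mm; z up: shaft 0 to 10 mm, head -6 to 16 mm.
- tape: roll of pale label tape lying flat, second in the pile (under the probe, on the timer): 55 mm across, 18 mm tall. Origin: centre of the underside; z up.
- timer: white bench timer lying on its back, third in the pile (on the case): 58 mm in x, 68 mm in y, body 14 mm tall (buttons to 16 mm). Origin: centre of the underside; z up. Grasp across its 58 mm.
- case: black closed case, lid fixed, bottom of the pile, on the grey raised board (top 75 mm over the bench): 67 mm in x, 105 mm in y, 37 mm tall. The 67 mm includes a latch tab (y = -9 to 9, x = -34 to -28, 26 to 32 mm up) on one long side; walls span x = -28 to 34 mm. Origin: centre of the outline, on the underside; z up. Grasp across x, over the tab or beside it.
- case_tray: fixed shallow rectangular tray, grey floor, white rim; the larger of the two, for the black case: recess 83 x 121 mm. Floor 3 mm thick; rim 5 mm wide, top 6 mm above the board. Origin: centre of the underside, on the board; x along the 83 mm side, y along the 121 mm side, z up.
- timer_tray: fixed shallow rectangular tray, grey floor, white rim; the smaller of the two, for the timer: recess 74 x 84 mm. Floor 3 mm thick; rim 5 mm wide, top 6 mm above the board. Origin: centre of the underside, on the board; x along the 74 mm side, y along the 84 mm side, z up.
- tape_dish: fixed shallow round dish, grey floor, white rim, for the tape roll: recess 71 mm across, floor 3 mm thick; rim 5 mm wide, top 6 mm above the board. Origin: centre of the underside, on the board; z up.
- probe_rest: fixed rest: grey base 120 x 50 x 5 mm; white head nest (x = -51 to -11, 38 mm wide inside, walls 24 mm high, open to the middle) and white fork (x = 55, gap 26 mm, prongs 29 mm high). Origin: on the board, under where the balance point belongs; x points from nest to fork, z up. Home, the probe is level, its origin 17 mm above this one, x axes alike (floors: nest 11, fork 17 mm up).
- white_stopper: bystander: off-white rubber stopper, 25 mm across, 24 mm tall, standing on the board amid the work. Origin: centre of the underside.
- blue_cap: bystander: blue screw cap, 34 mm across, 12 mm tall, lying on the board. Origin: centre of the underside.
There are look-alikes about, which are no part of the job. What is shaped like the tape but brown is not meant.

How it is judged:
By the outcome, as a careful person would: the job done as asked, in the order asked, and still so for the second after the job is handed in, with the robot touching nothing.
It also fails if it takes over 115 s, if anything falls off the work surface, if the arm or the gripper's body presses on something with over 40 N, if the wrist force passes 120 N, or if a joint passes its speed limit or range.

## Working session

There is one attempt and no reset: what is moved stays moved. The work goes in short steps, Python scripts to look and compute and a tool call to move; the robot and the scene stay as the last step left them, time stands still between calls to the robot, and variables do not carry over. Pictures are saved under pics/ and viewed, and the job is handed in when it is done.

Besides the shell and the picture viewer there is one more tool, called by a JSON object that holds its "op" and its "data". move_arm: Moves the arm, as the interface text tells. Its arguments: {"type":"object","properties":{"plan":{"type":"array"},"squeeze":{"type":"number"}},"required":["plan"]}

```bash
ls; mkdir -p pics; python3 - <<'E'
from plant import env
import cv2
s=env.sense();print({k:(v if not hasattr(v,'round') else v) for k,v in s.items()});print(env.hold_point_z)
for n in("top","side"):
    im=env.get_image(n);cv2.imwrite(f"pics/{n}0.png",cv2.resize(im["frame"][:,:,::-1],(800,600),interpolation=cv2.INTER_CUBIC))
    print(n,{k:im[k] for k in("fx","fy","cx","cy","k1","R","t")})
E
```

```text
pics
{'time_s': 0.0, 'q': array([-1.24009452e+00,  2.21222084e-01,  1.52761301e+00, -2.22750074e-05,
        1.39470477e+00, -1.26124432e-01]), 'dq': array([-9.75063137e-05,  8.55720797e-04,  4.51511799e-04,  1.11761808e-04,
        1.44746037e-03,  1.16188325e-03]), 'joint_torque': array([-3.61021612e-04, -4.94621408e+01, -3.87373173e+01,  6.98340917e-02,
        5.72683581e-02, -1.44091273e-04]), 'position': array([ 0.27543762, -0.5602629 ,  0.18653883]), 'orientation': array([ 0.60065853, -0.59980145,  0.3743349 , -0.37325718]), 'contact_force': array([-0.539797  ,  0.44404186,  0.96997186]), 'ft_torque': array([ 0.03635998, -0.03752822, -0.04361972]), 'gripper_width': 0.08686398520055419}
0.0187
top {'fx': 428.5537998294022, 'fy': 428.5537998294022, 'cx': 255.64308893784934, 'cy': 204.3697465233103, 'k1': -0.03154746408631584, 'R': array([[-0.00612516, -0.99971552, -0.02305117],
       [-0.99537296,  0.0083058 , -0.09572713],
       [ 0.09589135,  0.02235817, -0.99514067]]), 't': array([0.23672801, 0.51189511, 0.93586563])}
side {'fx': 460.5964766336639, 'fy': 460.5964766336639, 'cx': 255.43694481916918, 'cy': 187.13582842240785, 'k1': -0.0078778128487271, 'R': array([[-0.86325522, -0.50466367,  0.01024727],
       [-0.33366511,  0.55528439, -0.76179186],
       [ 0.37875853, -0.66103996, -0.6477408 ]]), 't': array([0.55167036, 0.13848094, 0.94396466])}
```

View pics/top0.png

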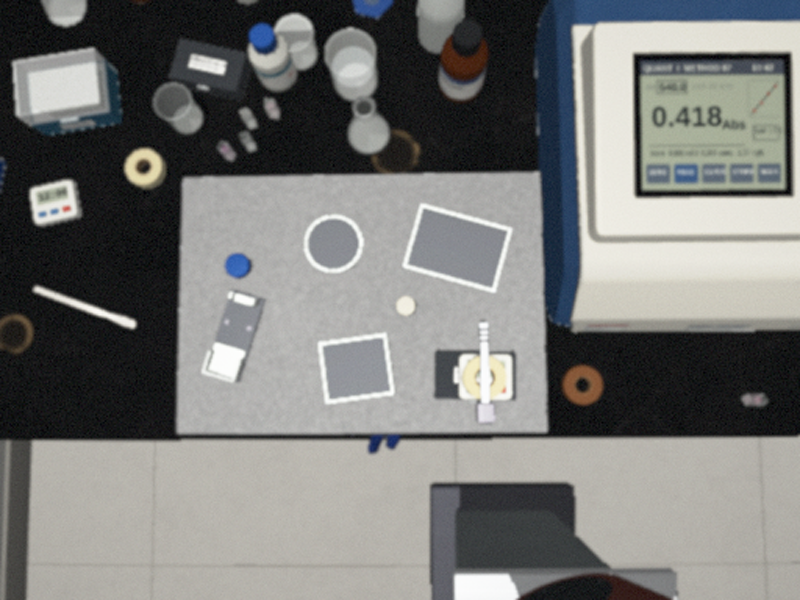

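View pics/side0.png

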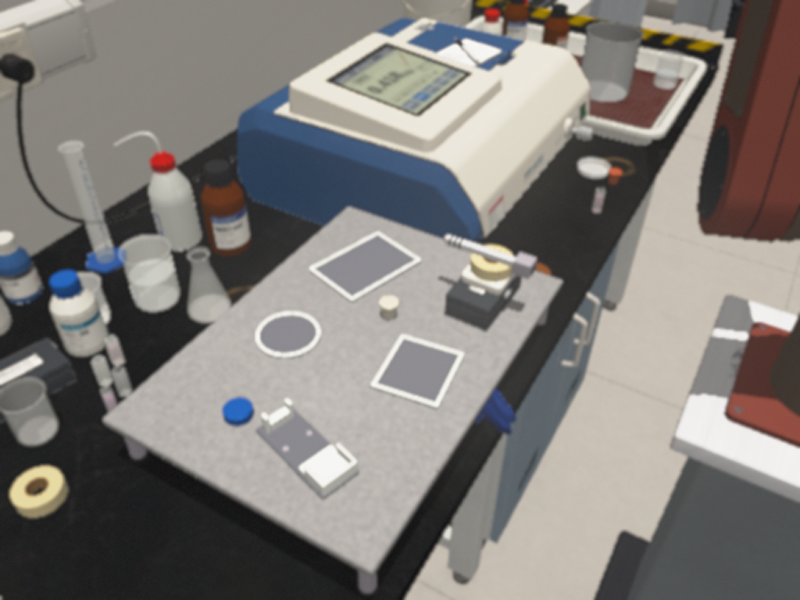

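```bash
cat > h.py <<'E'
import numpy as np, cv2
from plant import env
def rays(im,uv):
    K=np.array([[im["fx"],0,im["cx"]],[0,im["fy"],im["cy"]],[0,0,1.]])
    return cv2.undistortPoints(np.array(uv,float).reshape(-1,1,2),K,np.array([im["k1"],0,0,0.])).reshape(-1,2)
def onplane(im,uv,z):
    d=np.c_[rays(im,uv),np.ones(len(np.array(uv).reshape(-1,2)))]
    R,t=im["R"],im["t"];c=-R.T@t;D=d@R
    return c+D*((z-c[2])/D[:,2])[:,None]
def depthpts(im,uv):
    uv=np.array(uv).reshape(-1,2);zz=np.array([im["z_map"][int(round(v)),int(round(u))] for u,v in uv])
    d=np.c_[rays(im,uv),np.ones(len(uv))]*zz[:,None]
    return (d-im["t"])@im["R"]
def proj(im,X):
    P=np.atleast_2d(X)@im["R"].T+im["t"];s=P[:,:2]/P[:,2:];r2=(s**2).sum(1)[:,None];s=s*(1+im["k1"]*r2)
    return s*[im["fx"],im["fy"]]+[im["cx"],im["cy"]]
def crop(im,u0,v0,w,h,name,k=None):
    k=k or min(800//w,600//h);c=cv2.resize(im["frame"][v0:v0+h,u0:u0+w,::-1],None,fx=k,fy=k,interpolation=cv2.INTER_CUBIC)
    for u in range((u0+9)//10*10,u0+w,10):
        cv2.line(c,(int((u-u0+.5)*k),0),(int((u-u0+.5)*k),6),(0,0,255),1);cv2.putText(c,str(u),(int((u-u0+.5)*k)-10,17),0,.35,(0,0,255))
    for v in range((v0+9)//10*10,v0+h,10):
        cv2.line(c,(0,int((v-v0+.5)*k)),(6,int((v-v0+.5)*k)),(0,0,255),1);cv2.putText(c,str(v),(8,int((v-v0+.5)*k)+4),0,.35,(0,0,255))
    cv2.imwrite(f"pics/{name}.png",c)
E
python3 - <<'E'
from h import *
a=env.get_image("top");b=env.get_image("side")
crop(a,265,195,80,80,"t_pile",7);crop(b,270,140,80,80,"s_pile",7)
crop(a,120,120,130,150,"t_left",4);crop(a,190,120,150,150,"t_right",4)
g=[(130,125),(200,130),(340,190),(250,220),(130,265),(345,265)]
print(depthpts(a,g).round(4))
E
```

```text
[[0.6863 0.5069 0.0758]
 [0.673  0.3524 0.075 ]
 [0.5383 0.0516 0.0749]
 [0.4757 0.2442 0.0744]
 [0.3816 0.4998 0.0762]
 [0.3794 0.0448 0.0744]]
```

View pics/t_pile.png

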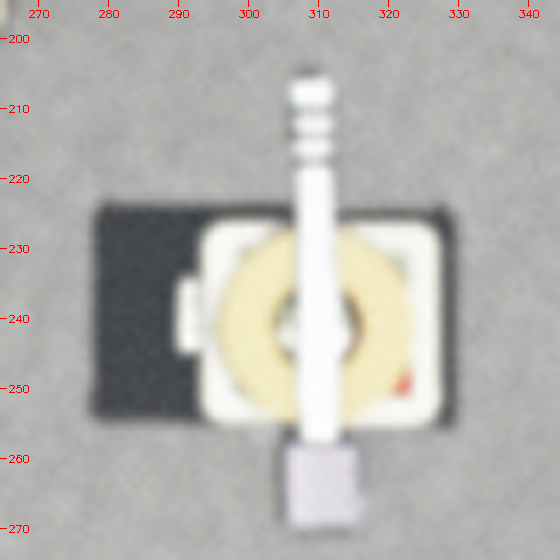

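View pics/s_pile.png

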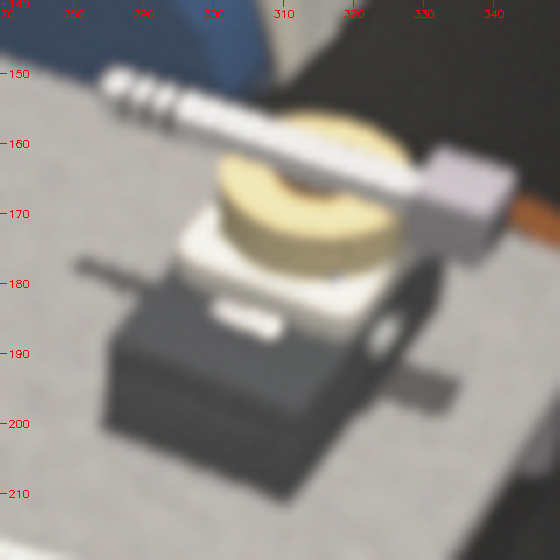

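View pics/t_left.png

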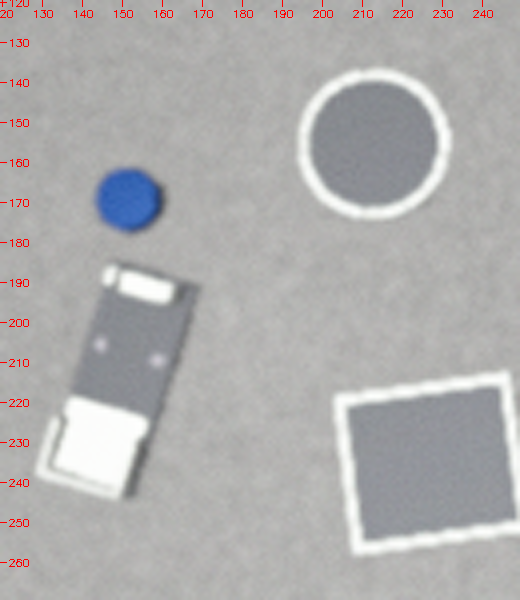

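View pics/t_right.png

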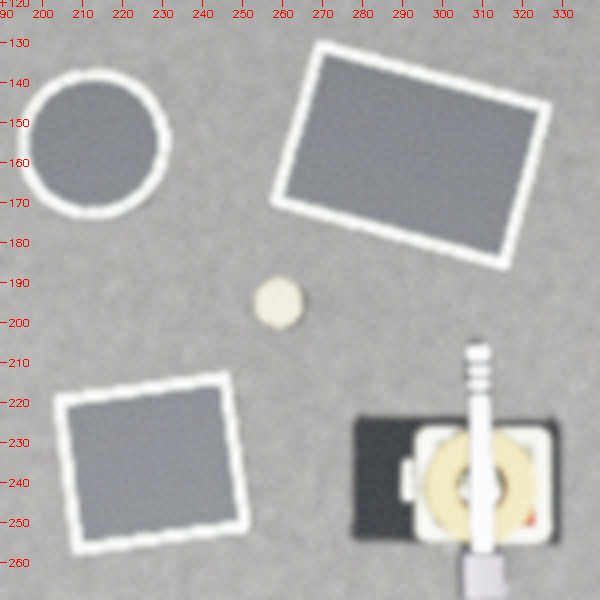

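```bash
python3 - <<'E'
from h import *
a=env.get_image("top");b=env.get_image("side")
crop(a,122,180,60,70,"t_rest",8);crop(b,155,245,80,75,"s_rest",8)
import numpy as np
ys=a["z_map"]
# heights map around rest & pile
def hm(im,u0,u1,v0,v1,st):
    for v in range(v0,v1,st):
        p=depthpts(im,[(u,v) for u in range(u0,u1,st)]);print(v,(p[:,2]*1000).round().astype(int))
hm(a,126,176,182,248,3)
print();hm(a,272,336,200,276,3)
E
```

```text
182 [73 75 73 74 76 74 74 73 76 74 77 73 77 75 78 75 75]
185 [75 72 72 75 75 77 76 72 72 75 74 74 73 72 76 75 73]
188 [ 75  77  74  72  76  72  73 105  93  83  81  77  72  72  75  77  75]
191 [ 75  71  75  73  75  73  71 103  95  93  94  92 104  78  82  74  73]
194 [ 74  73 986  74  74  77  74  79  81  79  94  94 100  79  79  75  72]
197 [75 73 72 76 72 74 79 79 79 80 81 80 76 80 73 76 74]
200 [75 76 76 76 74 73 80 82 78 81 81 81 79 82 69 75 76]
203 [75 74 75 76 75 72 80 82 79 81 81 79 80 80 71 72 76]
206 [75 74 76 72 72 81 81 80 81 81 81 78 77 76 72 76 79]
209 [74 74 74 73 74 78 81 79 79 81 79 79 79 76 75 73 73]
212 [75 72 75 74 75 81 82 78 79 80 76 79 78 77 74 73 73]
215 [77 72 76 77 80 80 80 78 78 78 80 79 73 74 73 73 73]
218 [75 73 74 74 80 83 83 78 77 80 76 77 75 76 74 74 77]
221 [72 73 71 75 87 85 82 77 75 78 78 80 74 72 76 72 76]
224 [77 74 74 86 86 83 85 83 83 84 81 72 75 74 72 74 74]
227 [73 75 99 85 85 84 85 88 85 84 81 75 75 76 76 73 73]
230 [ 72  74  99  86  85  84  89  86  87 101  81  75  74  76  76  76  75]
233 [73 72 95 85 84 86 86 87 85 92 78 77 75 74 73 74 76]
236 [ 
[... 1934 characters left out ...]
112 109 110 115 110 113 126 125 127 146 151 154 145 124 126 126
 126 110  75  77]
257 [ 77  74  75  76  71  76  76  77  73 103 108 106 153 154  75  78  73  73
  75  75  76  75]
260 [ 73  73  72  73  76  77  74  73  75  74  75 158 161 157 160  76  73  74
  75  77  74  76]
263 [ 77  73  74  77  76  73  77  75  72  75  77 156 161 161 158  76  74  73
  76  75  73  75]
266 [ 75  74  73  73  75  72  76  76  74  75  75 158 160 161 162  73  75  73
  76  74  73  75]
269 [ 75  72  75  73  72  76  73  75  74  73  76 155 159 157 163  78  72  75
  76  76  75  73]
272 [73 77 76 75 76 75 73 76 75 74 75 77 73 74 77 74 74 74 75 74 74 73]
275 [75 74 73 74 75 73 71 76 74 70 77 73 78 74 75 74 76 77 75 74 72 75]
```

View pics/t_rest.png

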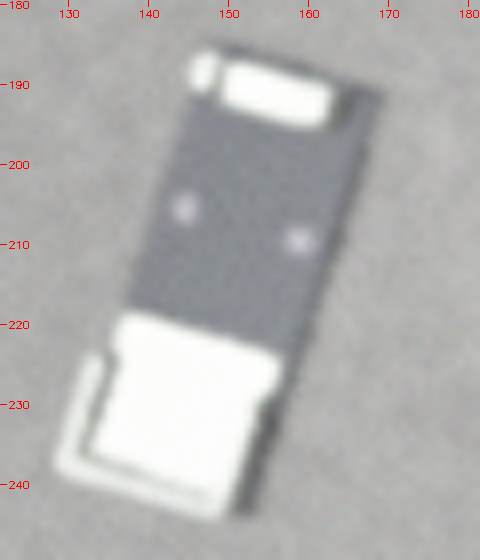

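View pics/s_rest.png

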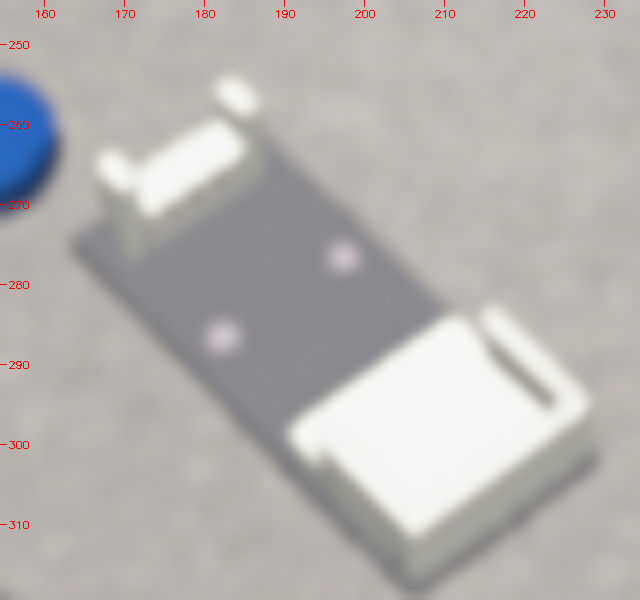

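```bash
python3 - <<'E'
from h import *
import numpy as np
a=env.get_image("top");b=env.get_image("side")
B=.075
def rect(im,c,z,n):
    P=onplane(im,c,z);print(n,P[:,:2].round(4).tolist());
    e=[P[(i+1)%4]-P[i] for i in range(4)];print("  c",P.mean(0).round(4),"sides",[round(np.linalg.norm(x)*1e3) for x in e],"ang",[round(np.degrees(np.arctan2(x[1],x[0])),1) for x in e])
rect(a,[(269.5,129.5),(327.5,145.5),(316,187),(257,170.5)],B+.006,"casetray")
rect(a,[(203,218.7),(246.2,212.5),(251.7,251.7),(208.5,258.2)],B+.006,"timertray")
print("dish",onplane(a,[(213.2,155.2)],B+.006))
print("rest nest edge mid, fork floor c, screws mid", onplane(a,[(146.5,221.8)],B+.011),onplane(a,[(156,190.8)],B+.017),onplane(a,[(151.6,207.5)],B+.006))
print("base corners",onplane(a,[(169,190.5),(153,244)],B+.005))
print("side: fork floor c", onplane(b,[(179,265)],B+.017),"nest edge",onplane(b,[(201.5,291)],B+.011),"screws",onplane(b,[(189.5,281.5)],B+.006))
rect(a,[(278,223.5),(329.5,224.5),(329.5,255),(277.5,254)],B+.037,"case")
rect(a,[(292.8,225.3),(327.7,225.3),(327.7,255.5),(293,255.5)],B+.037+.014,"timer")
print("stopper",onplane(a,[(259,194.8)],B+.024),"cap",onplane(a,[(151.7,169)],B+.012))
# masks
f=a["frame"].astype(int)
def depthimg(im):
    v,u=np.mgrid[0:384,0:512];return depthpts(im,np.c_[u.ravel(),v.ravel()]).reshape(384,512,3)
D=depthimg(a)
P=D[200:275,270:335].reshape(-1,3)
pr=P[(P[:,2]>.1495)&(P[:,2]<.17)]
sh=pr[pr[:,0]>pr[:,0].min()+.03]
c=np.median(pr,0);print("probe span",pr.min(0),pr.max(0));l=cv2.fitLine(pr[:,:2].astype(np.float32),cv2.DIST_L2,0,.01,.01).ravel();print(l,np.degrees(np.arctan2(l[1],l[0])))
print("shaft tail/head pix",onplane(a,[(309.3,205),(310.4,258.2)],.154),"head far",onplane(a,[(306,258.2),(316,258.2),(315.5,270.2),(305.5,270)],.160))
ta=P[(P[:,2]>.137)&(P[:,2]<.1485)];print("tape",ta.mean(0),ta.min(0),ta.max(0))
print("tape c pix",onplane(a,[(309.3,240.5)],.1437))
print("latch side", onplane(b,[(324,187)],B+.029))
s=env.sense();from scipy.spatial.transform import Rotation as Ro
o=s["orientation"];print(Ro.from_quat(o[[1,2,3,0]]).as_matrix().round(3),s["time_s"])
# obstacle heights near
big=D[60:280,300:512].reshape(-1,3);m=(big[:,2]>.1)&(big[:,2]<.6)&(big[:,1]<.05);q=big[m];
for x0 in np.arange(.3,.9,.05):
    k=q[(q[:,0]>=x0)&(q[:,0]<x0+.05)]
    if len(k):print(round(x0,2),len(k),"ymax",k[:,1].max().round(3),"zmax",np.percentile(k[:,2],99).round(3))
E
```

```text
casetray [[0.6705, 0.2009], [0.634, 0.0769], [0.5444, 0.1033], [0.5811, 0.2285]]
  c [0.6075 0.1524 0.081 ] sides [129, 93, 130, 94] ang [np.float64(-106.4), np.float64(163.5), np.float64(73.6), np.float64(-17.1)]
timertray [[0.4788, 0.3437], [0.4913, 0.2519], [0.4086, 0.2407], [0.3955, 0.3317]]
  c [0.4436 0.292  0.081 ] sides [93, 83, 92, 84] ang [np.float64(-82.3), np.float64(-172.3), np.float64(98.2), np.float64(8.2)]
dish [[0.61547068 0.32251136 0.081     ]]
rest nest edge mid, fork floor c, screws mid [[0.47277151 0.46320032 0.086     ]] [[0.53798319 0.44241152 0.092     ]] [[0.50355688 0.45414635 0.081     ]]
base corners [[0.53993113 0.41740983 0.08      ]
 [0.42588189 0.45013154 0.08      ]]
side: fork floor c [[0.53542558 0.44091191 0.092     ]] nest edge [[0.4731383  0.46241715 0.086     ]] screws [[0.50456415 0.45381469 0.081     ]]
case [[0.4659, 0.1858], [0.4631, 0.0811], [0.4014, 0.0825], [0.4041, 0.1875]]
  c [0.4336 0.1342 0.112 ] sides [105, 62, 105, 62] ang [np.float64(-91.6), np.float64(178.8), np.float64(88.5), np.float64(-1.6)]
timer [[0.4613, 0.1566], [0.4608, 
[... 474 characters left out ...]
636 0.154     ]] head far [[0.39672564 0.13447579 0.16      ]
 [0.39660217 0.11541272 0.16      ]
 [0.3738989  0.11677978 0.16      ]
 [0.37439186 0.13579153 0.16      ]]
tape [0.42846663 0.12522406 0.14353937] [0.40233746 0.09885434 0.13776569] [0.4550205  0.15214003 0.14820693]
tape c pix [[0.43056409 0.12594648 0.1437    ]]
latch side [[0.40023767 0.13328932 0.104     ]]
[[ 0.441 -0.     0.897]
 [-0.897  0.     0.441]
 [-0.    -1.     0.   ]] 0.4
0.45 481 ymax 0.006 zmax 0.123
0.5 4455 ymax 0.025 zmax 0.18
0.55 4512 ymax 0.025 zmax 0.209
0.6 4211 ymax 0.025 zmax 0.215
0.65 4230 ymax 0.025 zmax 0.22
0.7 4247 ymax 0.025 zmax 0.225
0.75 1211 ymax 0.024 zmax 0.227
0.8 16 ymax 0.024 zmax 0.131
```

```bash
cat > g.py <<'E'
import sys,numpy as np
from plant import env
from scipy.spatial.transform import Rotation as Ro
def go(x,y,z,yaw):
    s=env.sense();o=s["orientation"];M=Ro.from_quat(o[[1,2,3,0]]).as_matrix();p=s["position"]
    d=M.T@(np.array([x,y,z])-p)*100
    y0=np.degrees(np.arctan2(M[1,2],M[0,2]));dt=(-(yaw-y0)+180)%360-180
    print("t",round(s["time_s"],2),"pos",p.round(4),"yaw",y0.round(1),"tilt",np.degrees(np.arccos(-M[2,1])).round(2),"F",s["contact_force"].round(1),"T",s["ft_torque"].round(2),"w",round(s["gripper_width"],4),"q",s["q"].round(2))
    print("  shift cm",d.round(2),"turn",dt.round(1))
if __name__=="__main__": 
    a=list(map(float,sys.argv[1:]))
    for i in range(0,len(a),4): go(*a[i:i+4])
E
python3 g.py .36 -.3 .33 80 .417 .126 .3 180
```

```text
t 0.4 pos [ 0.2756 -0.5608  0.1875] yaw 26.2 tilt 0.02 F [-0.  -0.6 -0.8] T [-0.03  0.02  0.02] w 0.0873 q [-1.24  0.22  1.53  0.    1.39 -0.13]
  shift cm [-19.69 -14.25  19.08] turn -53.8
t 0.4 pos [ 0.2756 -0.5608  0.1875] yaw 26.2 tilt 0.02 F [-0.  -0.6 -0.8] T [-0.03  0.02  0.02] w 0.0873 q [-1.24  0.22  1.53  0.    1.39 -0.13]
  shift cm [-55.41 -11.23  42.98] turn -153.8
```

{"op": "move_arm", "data": {"plan": [100,0,-6,0,-10,100,0,-12,0,-20,100,-5,-16,5,-30,100,-10,-16,10,-40,100,-15,-16,15,-50], "squeeze": 15}}

```text
time_s: 1.02
position: [0.3339, -0.3902, 0.3479]
orientation: [-0.702, 0.703, -0.083, 0.084]
contact_force: [1.6, 0.1, 0.1]
gripper_width: 0.0869
```

```bash
python3 g.py .417 .126 .34 180
```

```text
t 1.02 pos [ 0.3339 -0.3902  0.3479] yaw 76.5 tilt 0.13 F [1.6 0.1 0.1] T [-0.03 -0.11  0.01] w 0.0869 q [-1.02 -0.11  1.57  0.    1.67 -0.78]
  shift cm [-4.02  0.71 52.13] turn -103.5
```

{"op": "move_arm", "data": {"plan": [100,-1,0,6,-10,100,-2,0,12,-20,100,-3,0,18,-30,100,-3.5,0,24,-40,100,-4,0,30,-50]}}

```text
time_s: 1.65
position: [0.3662, -0.0888, 0.3471]
orientation: [-0.671, 0.672, 0.222, -0.221]
contact_force: [1.2, 0.4, 1.0]
gripper_width: 0.0869
```

{"op": "move_arm", "data": {"plan": [100,-6,0,-2,-10,100,-12,0,-4,-20,100,-16,0,-7,-30,100,-18,0,-7,-40,100,-18,0,-7,-52]}}

```text
time_s: 2.28
position: [0.2609, -0.2549, 0.3467]
orientation: [0.539, -0.539, -0.457, 0.457]
contact_force: [-0.4, 0.8, 0.4]
gripper_width: 0.0869
```

{"op": "move_arm", "data": {"plan": [60,0,0,0,0,60,0,0,0,0]}}

```text
time_s: 2.52
position: [0.2626, -0.253, 0.3468]
orientation: [-0.541, 0.541, 0.456, -0.456]
contact_force: [0.9, -0.1, -0.1]
gripper_width: 0.0745
```

```bash
python3 g.py .4186 .126 .25 180
```

```text
t 2.52 pos [ 0.2626 -0.253   0.3468] yaw 170.3 tilt 0.02 F [ 0.9 -0.1 -0.1] T [ 0.13 -0.11 -0.02] w 0.0745 q [-0.98 -0.49  1.87  0.    1.76 -2.39]
  shift cm [39.99  9.69 -8.97] turn -9.7
```

{"op": "move_arm", "data": {"plan": [55,6,0,-1.5,0,55,12,0,-3,0,55,18,0,-4.5,0,55,24,0,-6,-5,55,30,0,-7.5,-9.5]}}

```text
time_s: 3.15
position: [0.3864, 0.033, 0.3472]
orientation: [-0.499, 0.5, 0.501, -0.5]
contact_force: [0.9, -0.3, -0.1]
gripper_width: 0.0479
```

{"op": "move_arm", "data": {"plan": [55,6,3,-2.5,0,55,8.5,6,-2.5,0,55,8.5,9,-2.5,0,55,8.5,9,-2.5,0,55,8.5,9,-2.5,0]}}

```text
time_s: 3.78
position: [0.4116, 0.1153, 0.2581]
orientation: [-0.5, 0.501, 0.5, -0.499]
contact_force: [-0.4, -0.2, 0.2]
gripper_width: 0.0479
```

```bash
python3 g.py .4186 .126 .25 180  .4186 .126 .1455 180; python3 - <<'E'
from h import *
crop(env.get_image("side"),250,100,130,110,"s1",6)
E
```

```text
t 3.77 pos [0.4116 0.1153 0.2581] yaw 179.9 tilt 0.1 F [-0.4 -0.2  0.2] T [ 0.1  -0.15  0.03] w 0.0479 q [ 0.09 -0.31  1.91  0.    1.54 -1.48]
  shift cm [ 1.07  0.82 -0.7 ] turn -0.1
t 3.77 pos [0.4116 0.1153 0.2581] yaw 179.9 tilt 0.1 F [-0.4 -0.2  0.2] T [ 0.1  -0.15  0.03] w 0.0479 q [ 0.09 -0.31  1.91  0.    1.54 -1.48]
  shift cm [ 1.07 11.27 -0.68] turn -0.1
```

View pics/s1.png

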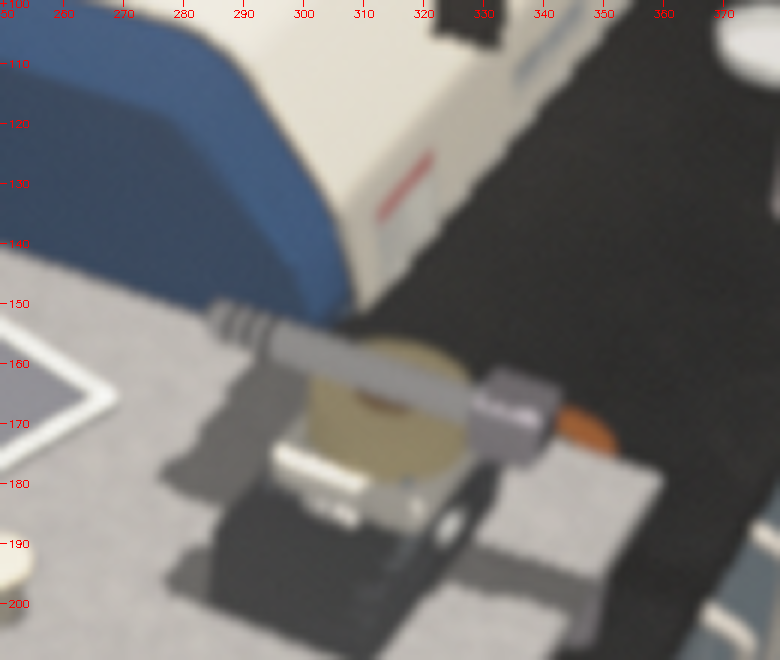

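{"op": "move_arm", "data": {"plan": [55,1,0,-0.7,0,55,1.1,3,-0.7,0,55,1.1,6,-0.7,0,55,1.1,8,-0.7,0,55,1.1,8,-0.7,0]}}

```text
time_s: 4.45
position: [0.4177, 0.1261, 0.176]
orientation: [0.501, -0.5, -0.499, 0.5]
contact_force: [-0.8, -0.3, 0.5]
gripper_width: 0.0477
```

```bash
python3 g.py .4186 .126 .1455 180; python3 - <<'E'
from h import *
crop(env.get_image("side"),270,100,110,110,"s2",6)
E
```

```text
t 4.45 pos [0.4177 0.1261 0.176 ] yaw 179.9 tilt 0.12 F [-0.8 -0.3  0.5] T [ 0.09 -0.07 -0.02] w 0.0477 q [ 0.11 -0.24  2.    0.    1.38 -1.46]
  shift cm [-0.01  3.05 -0.1 ] turn -0.1
```

View pics/s2.png

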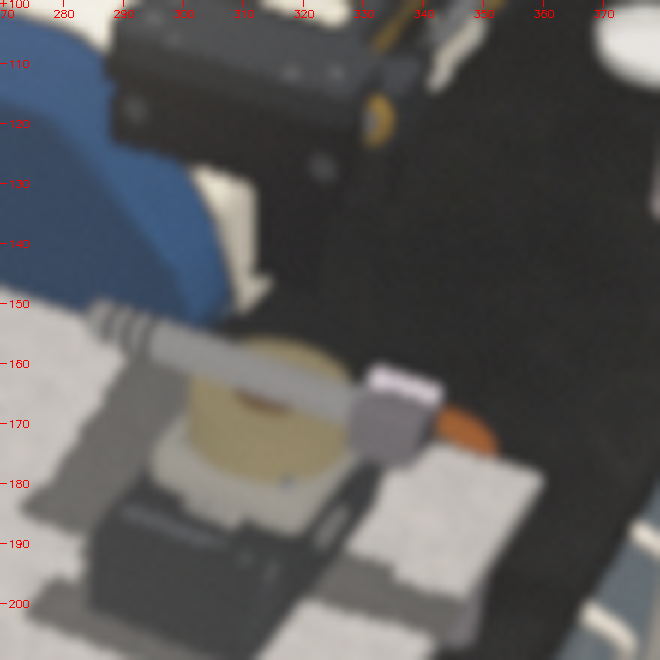

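{"op": "move_arm", "data": {"plan": [55,0,1.5,0,0,55,0,2.4,0,0,55,0,2.9,0,0,55,0,2.9,0,0]}}

```text
time_s: 5.0
position: [0.4178, 0.126, 0.1473]
orientation: [0.5, -0.5, -0.5, 0.5]
contact_force: [-0.2, -0.1, -0.4]
gripper_width: 0.0478
```

```bash
python3 g.py .4186 .126 .146 180; python3 - <<'E'
from h import *
im=env.get_image("side");print(proj(im,env.sense()["position"]))
crop(im,280,100,90,90,"s3",6)
E
```

```text
t 5.0 pos [0.4178 0.126  0.1473] yaw 179.9 tilt 0.05 F [-0.2 -0.1 -0.4] T [ 0.12 -0.08 -0.02] w 0.0478 q [ 0.11 -0.21  2.04  0.    1.32 -1.46]
  shift cm [ 0.    0.13 -0.08] turn -0.1
[[319.60694372 165.41320685]]
```

View pics/s3.png

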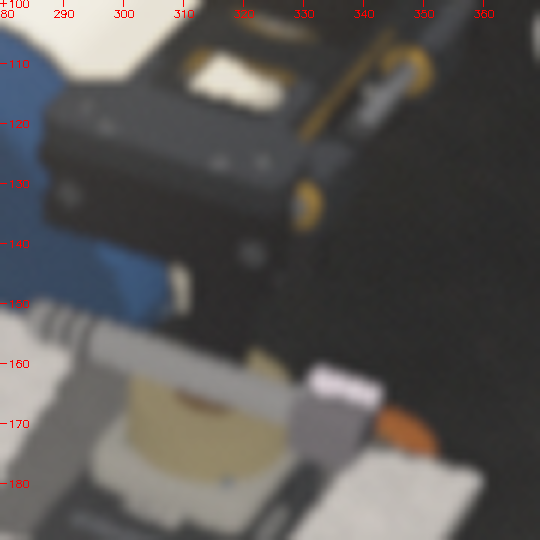

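```bash
python3 - <<'E'
from h import *
im=env.get_image("side")
for y in (.15,.165,.102,.087):
    for z in (.147,.18,.217): print(y,z,proj(im,[.418,y,z]).round(1))
for v in range(110,176,5): print(v,[tuple((depthpts(im,[(u,v)])[0]*1000).round().astype(int)) for u in (300,310,317,322,328,334)])
im=env.get_image("top");crop(im,260,180,90,95,"t3",6)
E
```

```text
0.15 0.147 [[314.6 172.1]]
0.15 0.18 [[316.2 158.7]]
0.15 0.217 [[318.1 142.8]]
0.165 0.147 [[311.4 176.2]]
0.165 0.18 [[312.9 162.7]]
0.165 0.217 [[314.7 146.8]]
0.102 0.147 [[324.5 159.5]]
0.102 0.18 [[326.2 146.3]]
0.102 0.217 [[328.3 130.7]]
0.087 0.147 [[327.4 155.8]]
0.087 0.18 [[329.2 142.6]]
0.087 0.217 [[331.4 127.1]]
110 [(np.int64(534), np.int64(-18), np.int64(166)), (np.int64(436), np.int64(161), np.int64(288)), (np.int64(514), np.int64(-74), np.int64(143)), (np.int64(418), np.int64(149), np.int64(287)), (np.int64(407), np.int64(149), np.int64(290)), (np.int64(396), np.int64(151), np.int64(295))]
115 [(np.int64(438), np.int64(199), np.int64(296)), (np.int64(436), np.int64(159), np.int64(277)), (np.int64(508), np.int64(-62), np.int64(138)), (np.int64(502), np.int64(-77), np.int64(132)), (np.int64(397), np.int64(173), np.int64(296)), (np.int64(392), np.int64(159), np.int64(291))]
120 [(np.int64(432), np.int64(212), np.int64(296)), (np.int64(417), np.int64(203), np.int64(296)), (np.int64(407), np.int64(197), np.int64(296)), (np.int64(400), np.int64(191), np.int64(295)), (np.
[... 2525 characters left out ...]
, np.int64(132), np.int64(155)), (np.int64(402), np.int64(123), np.int64(153)), (np.int64(389), np.int64(125), np.int64(159))]
170 [(np.int64(457), np.int64(133), np.int64(125)), (np.int64(430), np.int64(146), np.int64(145)), (np.int64(418), np.int64(138), np.int64(144)), (np.int64(410), np.int64(132), np.int64(144)), (np.int64(396), np.int64(135), np.int64(151)), (np.int64(384), np.int64(136), np.int64(157))]
175 [(np.int64(449), np.int64(149), np.int64(126)), (np.int64(426), np.int64(152), np.int64(138)), (np.int64(413), np.int64(148), np.int64(140)), (np.int64(405), np.int64(141), np.int64(139)), (np.int64(395), np.int64(135), np.int64(139)), (np.int64(382), np.int64(137), np.int64(146))]
```

View pics/t3.png

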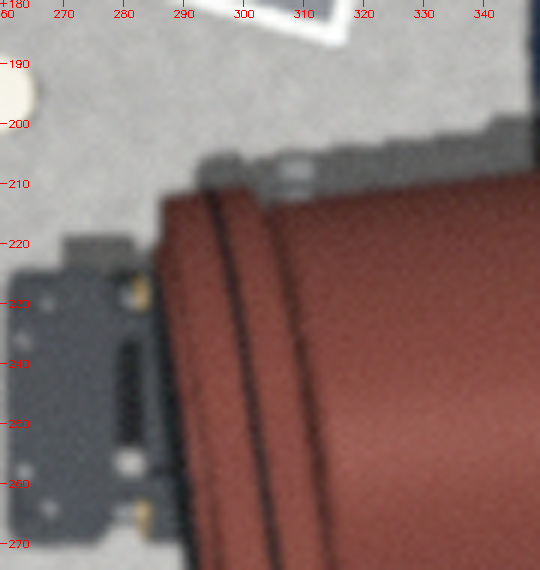

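```bash
python3 - <<'E'
from h import *
im=env.get_image("side")
im["frame"]=np.clip(im["frame"].astype(float)*2.2+10,0,255).astype(np.uint8)
crop(im,285,105,60,75,"s3b",8)
v,u=np.mgrid[0:384,0:512];D=depthpts(im,np.c_[u.ravel(),v.ravel()]).reshape(384,512,3)
for v in range(140,180,2): print(v,' '.join(f"{int(D[v,u,1]*1000):4d}/{int(D[v,u,2]*1000):3d}" for u in range(304,338,2)))
E
```

```text
140  211/258  215/262  210/260  212/263  212/264  211/265  211/266  214/269  210/268  211/270  212/271  211/272  102/196  101/196  101/198   93/193 -183/  0
142  212/255  213/257  212/257  211/258  212/260  212/261  212/262  214/265  212/265  212/267  212/268  211/268  101/190  101/192   97/191 -172/  0 -171/  2
144   15/103    5/ 97  211/252  212/255  212/256  213/258  210/257  212/260  212/261  211/262  211/263  211/264  103/187  104/190   98/187 -162/  0 -164/  1
146   13/ 96   10/ 95    4/ 93   -1/ 90  162/214  211/253  212/255  212/256  212/257  212/258  212/260  209/259 -144/  1  100/182 -153/ -1 -154/  0 -156/  1
148   15/ 92    6/ 87    2/ 85   -1/ 84  159/208  159/209  162/213  159/212  212/253  213/255  211/255 -134/  0 -136/  1 -138/  2 -145/ -1 -147/  0 -148/  0
150   14/ 85    7/ 82  -13/ 68    0/ 80  158/202  157/203  158/206  158/207  158/209  155/208 -123/  0 -125/  1 -125/  3 -129/  2 -133/  1  825/711 -140/  0
152   17/ 83   -1/ 70  -93/  0  155/194  158/198  157/199  160/203  156/201  159/205 -109/  2 -114/  1 -117/  0 -120/  1 -125/ -1 -127/  0 -130/  0 -134/ -1
1
[... 1339 characters left out ...]
  132/143  130/144  130/145  136/151  136/153  136/155  134/155  137/159
172  148/136  149/139  152/143  152/145  149/144  147/144  143/143  143/144  140/144  141/146  136/143  131/141  136/147  138/150  136/150  137/152  137/154
174  146/130  151/135  153/139  151/139  150/140  151/143  149/143  147/142  144/142  140/140  135/138  128/133  136/142  135/143  136/145  135/147  135/148
176  150/128  150/130  152/133  151/135  150/135  825/711  149/137  147/138  144/137  138/134  134/132  125/126  115/120  136/139  137/141  137/143  135/143
178  153/125  153/127  153/129  153/131  153/132  151/132  147/132  146/132  144/132  140/130  135/128  128/124  112/112  103/106   92/ 99   59/ 74  134/137
```

View pics/s3b.png

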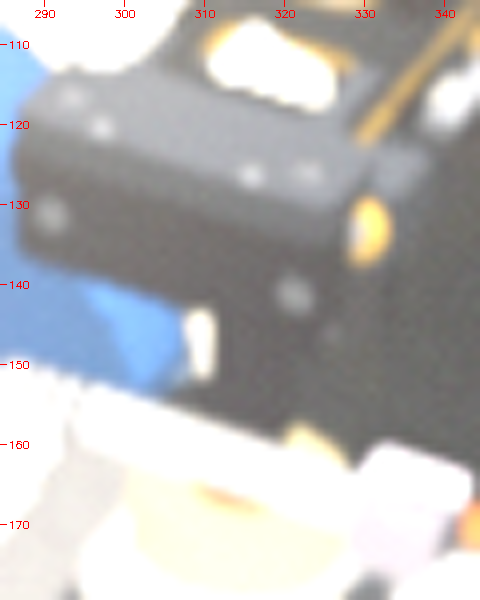

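```bash
python3 - <<'E'
from h import *
im=env.get_image("top")
v,u=np.mgrid[0:384,0:512];D=depthpts(im,np.c_[u.ravel(),v.ravel()]).reshape(384,512,3)
for v in range(220,276,4): print(v,' '.join(f"{int(D[v,u,0]*1000):4d}/{int(D[v,u,1]*1000):4d}/{int(D[v,u,2]*1000):3d}" for u in range(256,292,4)))
b=env.get_image("side")
v,u=np.mgrid[0:384,0:512];E=depthpts(b,np.c_[u.ravel(),v.ravel()]).reshape(-1,3)
m=(E[:,2]>.287)&(E[:,2]<.305)&(E[:,0]>.3)&(E[:,0]<.5);print(np.percentile(E[m],[1,5,50,95,99],axis=0).round(3))
c=D.reshape(-1,3)
m=(c[:,2]>.25)&(c[:,2]<.31)&(c[:,0]>.3)&(c[:,0]<.5);print(np.percentile(c[m],[1,5,50,95,99],axis=0).round(3))
E
```

```text
220  475/ 231/ 73  475/ 222/ 71  475/ 214/ 74  475/ 205/ 75  475/ 197/ 75  475/ 188/ 75  475/ 180/ 74  475/ 171/ 73  446/ 188/552
224  467/ 231/ 70  467/ 222/ 73  467/ 214/ 73  466/ 205/ 75  466/ 197/ 77  466/ 188/ 72  466/ 180/ 73  466/ 171/ 74  443/ 188/545
228  421/ 211/985  449/ 220/295  449/ 213/294  449/ 207/294  449/ 200/294  449/ 194/297  450/ 187/267  450/ 180/275  438/ 188/551
232  450/ 231/ 73  442/ 220/298  442/ 213/296  443/ 207/293  442/ 200/294  442/ 194/295  442/ 188/295  442/ 181/293  434/ 188/555
236  441/ 231/ 73  441/ 223/ 73  436/ 213/295  436/ 207/296  436/ 201/295  436/ 194/295  436/ 188/295  436/ 180/276  430/ 188/551
240  433/ 231/ 72  433/ 223/ 74  430/ 213/296  430/ 207/295  430/ 201/294  430/ 194/295  432/ 182/110  430/ 181/276  426/ 188/553
244  424/ 231/ 73  424/ 223/ 74  423/ 213/294  423/ 207/296  423/ 201/295  423/ 194/294  424/ 182/108  423/ 181/273  422/ 188/542
248  416/ 231/ 71  416/ 223/ 73  417/ 214/291  417/ 207/293  417/ 201/294  417/ 194/295  416/ 182/109  417/ 181/275  418/ 187/533
252  407/ 231/ 75  407/ 223/ 75  411/ 214/296  410/ 207/296 
[... 231 characters left out ...]
  398/ 214/291  398/ 207/294  398/ 201/295  398/ 195/295  398/ 188/294  398/ 182/294  404/ 186/497
264  382/ 231/ 76  382/ 223/ 73  391/ 214/295  391/ 207/292  391/ 201/295  421/ 211/985  390/ 187/269  390/ 181/277  390/ 174/276
268  374/ 232/ 73  374/ 223/ 73  385/ 214/295  385/ 207/295  385/ 201/294  385/ 195/295  373/ 181/ 73  384/ 181/275  384/ 175/277
272  365/ 232/ 73  365/ 223/ 74  365/ 215/ 75  365/ 206/ 74  365/ 198/ 75  365/ 190/ 75  365/ 181/ 76  365/ 173/ 77  365/ 164/ 73
[[0.38  0.035 0.287]
 [0.383 0.048 0.288]
 [0.407 0.178 0.296]
 [0.445 0.221 0.302]
 [0.452 0.222 0.304]]
[[0.382 0.177 0.266]
 [0.386 0.179 0.274]
 [0.416 0.201 0.295]
 [0.451 0.217 0.297]
 [0.454 0.219 0.298]]
```

The cameras put the fingertips about 35 mm higher than the reported TCP: finger bottom near (320,159) in the side view is at z≈0.18, and the body underside is at 0.252. I'll descend in small steps and check force and picture each time.

{"op": "move_arm", "data": {"plan": [55,0,0.3,0,0,55,0,0.6,0,0,55,0,0.6,0,0]}}

```text
time_s: 5.68
position: [0.4178, 0.126, 0.1413]
orientation: [0.5, -0.5, -0.5, 0.5]
contact_force: [0.0, -0.6, 0.3]
gripper_width: 0.0476
```

```bash
python3 g.py .4186 .126 .146 180; python3 - <<'E'
from h import *
im=env.get_image("side")
im["frame"]=np.clip(im["frame"].astype(float)*2.2+10,0,255).astype(np.uint8)
crop(im,285,105,60,75,"s4",8)
E
```

```text
t 5.67 pos [0.4178 0.126  0.1413] yaw 180.0 tilt 0.05 F [ 0.  -0.6  0.3] T [ 0.12 -0.13  0.01] w 0.0476 q [ 0.11 -0.21  2.05  0.    1.3  -1.46]
  shift cm [-0.   -0.47 -0.08] turn -0.0
```

View pics/s4.png

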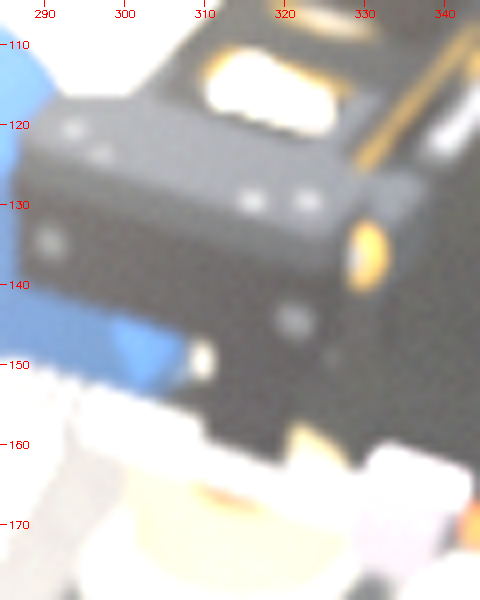

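{"op": "move_arm", "data": {"plan": [55,0,0.5,0,0,55,0,1.0,0,0,55,0,1.2,0,0,55,0,1.2,0,0]}}

```text
time_s: 6.22
position: [0.4179, 0.126, 0.1294]
orientation: [0.5, -0.5, -0.5, 0.5]
contact_force: [0.5, -0.8, 0.2]
gripper_width: 0.0482
```

```bash
python3 g.py .4186 .126 .146 180; python3 - <<'E'
from h import *
im=env.get_image("side")
im["frame"]=np.clip(im["frame"].astype(float)*2.2+10,0,255).astype(np.uint8)
crop(im,285,105,60,75,"s5",8)
v,u=np.mgrid[0:384,0:512];D=depthpts(im,np.c_[u.ravel(),v.ravel()]).reshape(384,512,3)
for v in range(152,176,2): print(v,' '.join(f"{int(D[v,u,1]*1000):4d}/{int(D[v,u,2]*1000):3d}" for u in range(306,330,2)))
E
```

```text
t 6.22 pos [0.4179 0.126  0.1294] yaw 180.0 tilt 0.03 F [ 0.5 -0.8  0.2] T [ 0.09 -0.11 -0.03] w 0.0482 q [ 0.11 -0.2   2.06 -0.    1.28 -1.46]
  shift cm [ 0.   -1.66 -0.07] turn -0.0
152  213/236  211/236  212/238  212/240  213/241  211/241  212/243  213/245  211/246  212/248  209/247  101/167
154  -83/  0  -82/  2  161/194  213/236  213/238  210/237  211/239  212/241  211/242  212/244  204/239 -111/  1
156  -74/  1  -77/  0  159/188  160/191  159/191  160/194  212/236  209/235  212/238  213/241  -98/  3 -105/  0
158  125/153  122/152  158/183  160/186  158/186  158/187  159/190  159/191  -87/  1  -93/ -1  -93/  0  -97/  0
160  129/152  129/154  157/178  156/178  157/180  157/182  156/183  159/187  101/143   99/143  -89/ -2  -89/  0
162  128/146  129/149  158/174  157/175  158/177  159/179  159/180  159/182  120/153  106/143  105/144  -81/  0
164  132/145  131/145  158/169  157/170  159/173  157/173  157/174  155/175  127/153  125/154  124/155  110/145
166  137/144  136/144  121/134  158/165  160/169  157/168  156/169  157/171  129/151  130/153  129/154  127/154
168  144/144  141/144  139/144  136/143  115/127  113/127  158/166  131/146  131/147  130/148  129/149  137/157
170  150/145  149/146  144/143  146/147  142/145  139/144  138/145  136/145  133/144  131/144  131/146  136/151
172  151/140  152/143  149/142  148/143  147/144  144/143  143/144  141/144  138/143  137/144  130/140  137/147
174  151/135  150/137  151/139  152/141  152/143  147/141  146/142  143/141  139/140  136/138  130/135  136/142
```

View pics/s5.png

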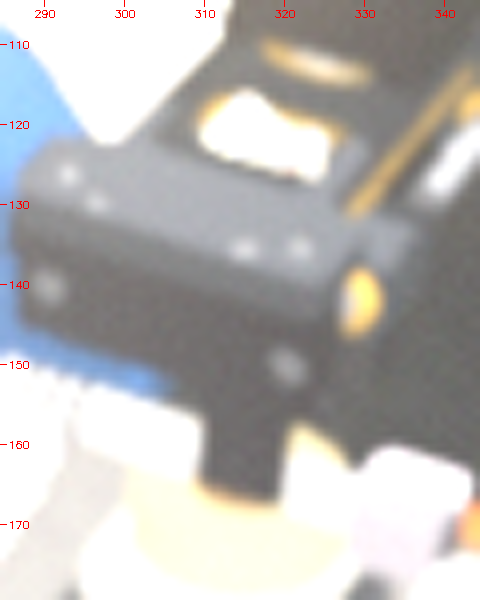

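{"op": "move_arm", "data": {"plan": [55,0,0.6,-0.1,0,55,0,1.2,-0.1,0,55,0,1.6,-0.1,0,55,0,1.6,-0.1,0]}}

```text
time_s: 6.78
position: [0.4187, 0.126, 0.1132]
orientation: [0.5, -0.5, -0.499, 0.5]
contact_force: [0.4, 0.1, 0.2]
gripper_width: 0.0482
```

```bash
python3 g.py .4186 .126 .146 180; python3 - <<'E'
from h import *
im=env.get_image("side")
im["frame"]=np.clip(im["frame"].astype(float)*2.2+10,0,255).astype(np.uint8)
crop(im,285,120,60,75,"s6",8)
v,u=np.mgrid[0:384,0:512];D=depthpts(im,np.c_[u.ravel(),v.ravel()]).reshape(384,512,3)
for v in range(162,182,1): print(v,' '.join(f"{int(D[v,u,0]*1000):3d}/{int(D[v,u,1]*1000):4d}/{int(D[v,u,2]*1000):3d}" for u in range(304,326,2)))
E
```

```text
t 6.78 pos [0.4187 0.126  0.1132] yaw 180.0 tilt 0.06 F [0.4 0.1 0.2] T [ 0.12 -0.13 -0.05] w 0.0482 q [ 0.11 -0.17  2.07  0.    1.24 -1.46]
  shift cm [ 0.   -3.28  0.01] turn -0.0
162 450/ 131/147 445/ 131/148 442/ 128/148 426/ 158/173 402/ 211/218 398/ 212/220 393/ 213/222 390/ 213/224 387/ 211/223 383/ 211/225 381/ 206/222
163 450/ 129/143 446/ 129/144 441/ 130/147 426/ 158/172 422/ 156/172 417/ 159/175 393/ 213/220 390/ 212/221 386/ 213/223 383/ 210/222 381/ 207/221
164 448/ 134/145 445/ 132/144 440/ 132/146 426/ 158/169 422/ 158/170 416/ 161/175 413/ 158/174 390/ 212/219 386/ 212/221 382/ 212/222 409/ 124/153
165 447/ 135/143 444/ 134/143 440/ 132/143 426/ 157/165 421/ 159/169 417/ 158/170 412/ 160/173 408/ 161/176 406/ 155/172 382/ 212/220 408/ 126/153
166 445/ 141/145 442/ 137/143 438/ 136/145 426/ 156/163 422/ 156/164 417/ 158/168 413/ 158/169 409/ 158/171 407/ 151/167 411/ 129/150 407/ 130/153
167 444/ 143/144 440/ 142/145 437/ 137/143 426/ 156/160 421/ 157/163 417/ 158/165 413/ 158/167 409/ 158/168 415/ 130/148 411/ 129/148 406/ 131/151
168 442/ 145/144 440/ 142/143 436/ 1
[... 1321 characters left out ...]
 151/130 426/ 151/131 420/ 153/135 164/ 825/711 413/ 149/135 410/ 147/135 408/ 142/133 405/ 139/132 403/ 133/129
178 437/ 154/126 433/ 152/127 430/ 150/126 425/ 152/130 421/ 151/131 417/ 150/132 413/ 149/133 164/ 825/711 407/ 142/131 405/ 138/128 402/ 133/126
179 437/ 153/123 434/ 150/122 428/ 153/127 425/ 151/127 421/ 151/129 417/ 149/129 413/ 148/130 410/ 146/129 407/ 141/127 404/ 139/127 402/ 134/124
180 435/ 156/124 432/ 155/124 428/ 153/124 423/ 154/127 420/ 152/127 417/ 150/127 413/ 148/127 410/ 145/126 407/ 143/126 404/ 139/125 401/ 136/124
181 436/ 153/118 432/ 154/121 427/ 155/123 423/ 155/125 419/ 155/127 416/ 150/124 413/ 149/125 409/ 148/127 405/ 146/127 404/ 138/121 400/ 136/122
```

View pics/s6.png

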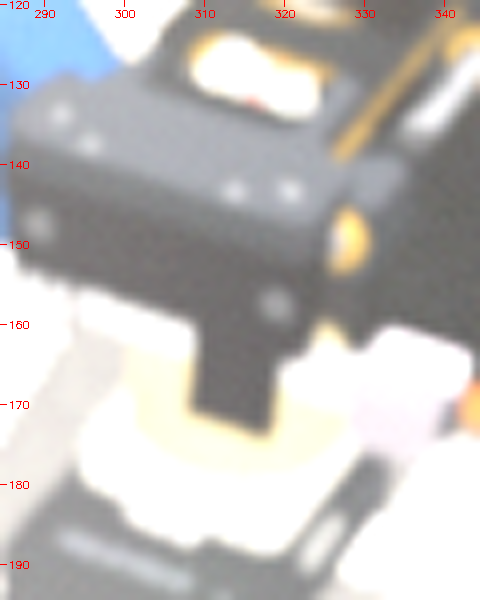

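{"op": "move_arm", "data": {"plan": [55,0,0.2,0,0,0,0,0.2,0,0,0,0,0.2,0,0,0,0,0.2,0,0,0,0,0.2,0,0], "squeeze": 20}}

```text
time_s: 7.45
position: [0.4191, 0.126, 0.1118]
orientation: [-0.5, 0.5, 0.5, -0.5]
contact_force: [0.7, 0.4, -0.1]
gripper_width: 0.0156
```

{"op": "move_arm", "data": {"plan": [0,0,0,0,0,0,0,-0.3,0,0,0,0,-0.6,0,0,0,0,-1,0,0,0,0,-1,0,0]}}

```text
time_s: 8.07
position: [0.4195, 0.1261, 0.1222]
orientation: [-0.5, 0.5, 0.5, -0.5]
contact_force: [-0.3, -0.0, -1.9]
gripper_width: 0.0096
```

```bash
python3 g.py .4186 .126 .146 180; python3 - <<'E'
from h import *
im=env.get_image("side")
im["frame"]=np.clip(im["frame"].astype(float)*1.6+10,0,255).astype(np.uint8)
crop(im,270,120,90,90,"s7",6)
E
```

```text
t 8.07 pos [0.4195 0.1261 0.1222] yaw 180.0 tilt 0.05 F [-0.3 -0.  -1.9] T [ 0.12 -0.16  0.01] w 0.0096 q [ 0.11 -0.18  2.06 -0.    1.26 -1.46]
  shift cm [-0.01 -2.38  0.09] turn -0.0
```

View pics/s7.png

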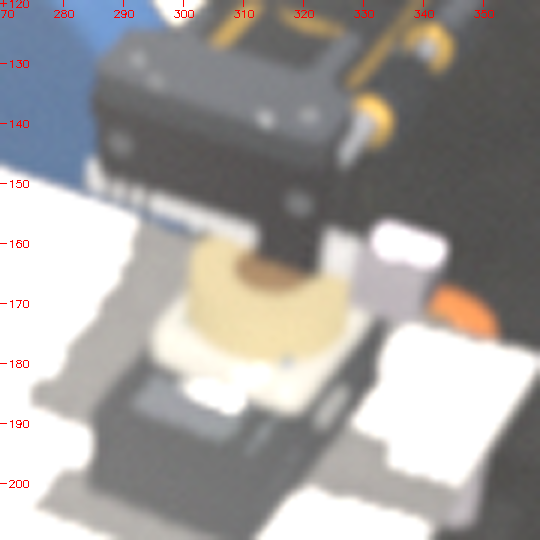

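{"op": "move_arm", "data": {"plan": [0,0,-2,0,0,0,0,-5,0,0,0,3,-6,0,0,0,7,-6,-1,2,0,12,-6,-2,5]}}

```text
time_s: 8.75
position: [0.4398, 0.2468, 0.1821]
orientation: [-0.522, 0.523, 0.477, -0.476]
contact_force: [0.6, -1.3, -1.4]
gripper_width: 0.0097
```

{"op": "move_arm", "data": {"plan": [0,5,0,-1,3,0,10,0,-2,6,0,14,0,-3,9,0,17,0,-4,12,0,19,0,-4,12]}}

```text
time_s: 9.38
position: [0.496, 0.433, 0.1807]
orientation: [-0.569, 0.569, 0.42, -0.421]
contact_force: [-0.3, -0.6, -1.3]
gripper_width: 0.0098
```

{"op": "move_arm", "data": {"plan": [0,0,0,0,0,0,0,0,0,0,0,0,0,0,0]}}

```text
time_s: 9.75
position: [0.4958, 0.4309, 0.1818]
orientation: [-0.569, 0.569, 0.42, -0.42]
contact_force: [0.0, -0.1, -1.9]
gripper_width: 0.0098
```

```bash
python3 g.py .486 .458 .17 163; python3 - <<'E'
from h import *
im=env.get_image("side")
crop(im,130,170,130,150,"s8",4)
im=env.get_image("top")
crop(im,100,150,130,110,"t8",6)
E
```

```text
t 9.75 pos [0.4958 0.4309 0.1818] yaw 162.9 tilt 0.02 F [ 0.  -0.1 -1.9] T [ 0.05 -0.23  0.05] w 0.0098 q [ 0.6   0.3   1.44 -0.    1.4  -0.68]
  shift cm [2.3  1.18 1.73] turn -0.1
```

View pics/s8.png

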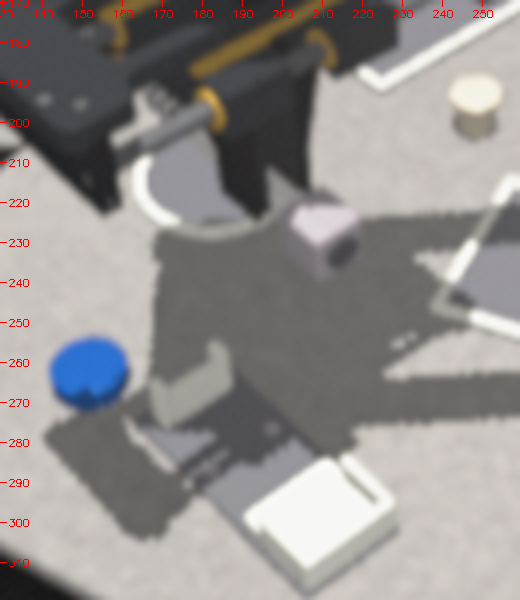

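View pics/t8.png

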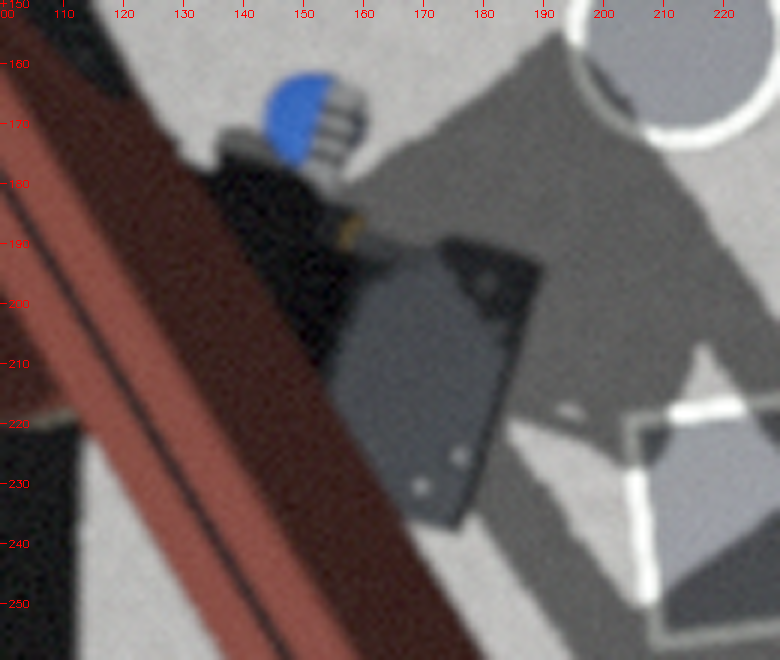

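{"op": "move_arm", "data": {"plan": [0,1.2,0,0.9,0,0,2.3,2,1.7,0,0,2.3,5,1.7,0,0,2.3,7,1.7,0,0,2.3,7,1.7,0]}}

```text
time_s: 10.48
position: [0.4842, 0.4578, 0.1082]
orientation: [0.569, -0.568, -0.418, 0.423]
contact_force: [0.4, -0.8, -1.2]
gripper_width: 0.0098
```

{"op": "move_arm", "data": {"plan": [0,0,0,0,0]}}

```text
time_s: 10.6
position: [0.4867, 0.4592, 0.1124]
orientation: [0.569, -0.569, -0.421, 0.42]
contact_force: [0.1, -0.3, -1.4]
gripper_width: 0.0093
```

```bash
python3 g.py .486 .458 .0605 163; python3 - <<'E'
from h import *
im=env.get_image("side")
im["frame"]=np.clip(im["frame"].astype(float)*1.5+10,0,255).astype(np.uint8)
crop(im,150,220,90,100,"s9",6)
im=env.get_image("top");
im["frame"]=np.clip(im["frame"].astype(float)*1.5+10,0,255).astype(np.uint8)
crop(im,100,150,130,110,"t9",6)
E
```

```text
t 10.6 pos [0.4867 0.4592 0.1124] yaw 163.0 tilt 0.06 F [ 0.1 -0.3 -1.4] T [ 0.07 -0.07  0.02] w 0.0093 q [ 0.64  0.38  1.47  0.    1.29 -0.63]
  shift cm [-0.14  5.19  0.03] turn -0.0
```

View pics/s9.png

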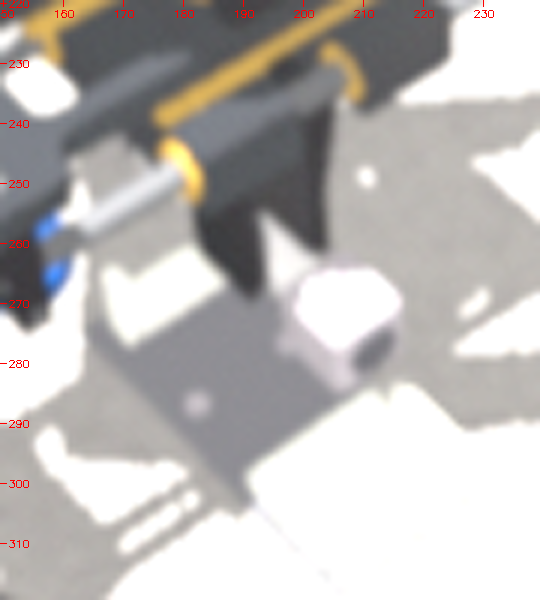

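View pics/t9.png

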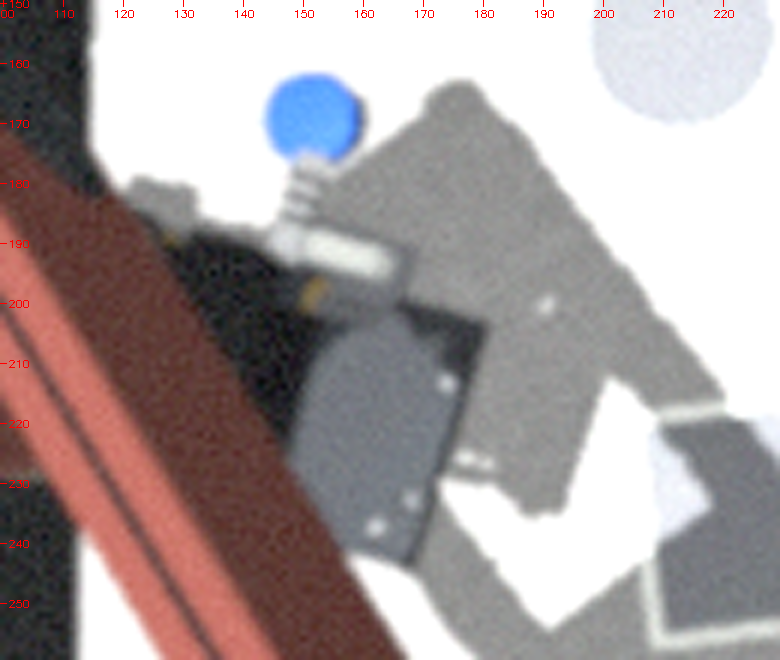

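```bash
python3 - <<'E'
from h import *
a=env.get_image("top");b=env.get_image("side")
z=env.sense()["position"][2]+.0345-.0028;print("underside",z)
P=onplane(a,[(152,175.5),(147.5,190.5)],z+.01);print("shaft tail end & mid",P.round(4))
H=onplane(b,[(208,268)],z+.016);print("head c",H.round(4))
o=np.array([.4838,.4586]);c,s=np.cos(np.radians(-17)),np.sin(np.radians(-17));
for q in [*P,*H]:
    d=q[:2]-o;print("rest frame",(d@np.array([[c,-s],[s,c]])).round(4))
E
```

```text
underside 0.14492957576802093
shaft tail end & mid [[0.5603 0.4346 0.1549]
 [0.5305 0.4431 0.1549]]
head c [[0.4526 0.4658 0.1609]]
rest frame [ 0.0802 -0.0005]
rest frame [ 0.0492 -0.0012]
rest frame [-0.0319 -0.0023]
```

{"op": "move_arm", "data": {"plan": [0,0,1.5,0,0,0,0,3,0,0,0,0,4,0,0,0,0,4.5,0,0,0,0,4.5,0,0]}}

```text
time_s: 11.42
position: [0.486, 0.4585, 0.066]
orientation: [0.569, -0.569, -0.42, 0.421]
contact_force: [0.2, -0.2, -1.7]
gripper_width: 0.0098
```

```bash
python3 g.py .486 .458 .0605 163; python3 - <<'E'
from h import *
im=env.get_image("side")
im["frame"]=np.clip(im["frame"].astype(float)*1.3+10,0,255).astype(np.uint8)
crop(im,150,230,90,90,"s10",6)
E
```

```text
t 11.43 pos [0.486  0.4585 0.066 ] yaw 162.9 tilt 0.06 F [ 0.2 -0.2 -1.7] T [ 0.07 -0.11  0.  ] w 0.0098 q [ 0.64  0.43  1.51  0.    1.21 -0.63]
  shift cm [-0.05  0.55 -0.01] turn -0.1
```

View pics/s10.png

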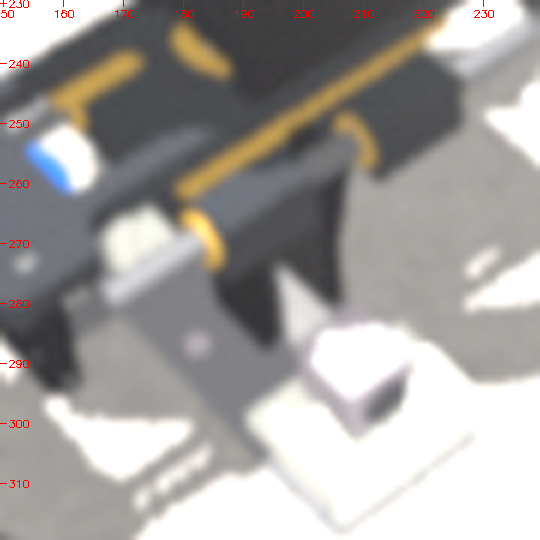

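Well aligned. Creep down, 1 mm a row.

{"op": "move_arm", "data": {"plan": [0,0,0.1,0,0,0,0,0.2,0,0,0,0,0.3,0,0,0,0,0.4,0,0,0,0,0.4,0,0]}}

```text
time_s: 12.1
position: [0.4862, 0.4587, 0.0626]
orientation: [0.569, -0.569, -0.42, 0.42]
contact_force: [0.2, 0.1, -1.3]
gripper_width: 0.0095
```

{"op": "move_arm", "data": {"plan": [0,0,0.05,0,0,0,0,0.1,0,0,0,0,0.1,0,0]}}

```text
time_s: 12.48
position: [0.4862, 0.4587, 0.0617]
orientation: [0.569, -0.569, -0.42, 0.42]
contact_force: [0.6, 0.4, -1.8]
gripper_width: 0.0098
```

{"op": "move_arm", "data": {"plan": [0,0,0.05,0,0,0,0,0.1,0,0,0,0,0.1,0,0]}}

```text
time_s: 12.85
position: [0.4862, 0.4587, 0.0607]
orientation: [0.569, -0.569, -0.42, 0.42]
contact_force: [0.1, 0.7, -1.6]
gripper_width: 0.0097
```

{"op": "move_arm", "data": {"plan": [0,0,0.05,0,0,0,0,0.1,0,0,0,0,0.1,0,0]}}

```text
time_s: 13.22
position: [0.4863, 0.4587, 0.0598]
orientation: [0.569, -0.569, -0.42, 0.42]
contact_force: [-0.3, 0.8, -0.2]
gripper_width: 0.0099
```

{"op": "move_arm", "data": {"plan": [0,0,0.05,0,0,0,0,0.05,0,0]}}

```text
time_s: 13.48
position: [0.4863, 0.4588, 0.0598]
orientation: [-0.569, 0.569, 0.42, -0.42]
contact_force: [-1.8, -2.8, 4.0]
gripper_width: 0.0096
```

```bash
python3 g.py .486 .458 .0605 163;
```

```text
t 13.47 pos [0.4863 0.4588 0.0598] yaw 163.0 tilt 0.01 F [-1.8 -2.8  4. ] T [-0.19  0.25 -0.01] w 0.0096 q [ 0.64  0.43  1.51 -0.    1.2  -0.63]
  shift cm [-0.08 -0.07  0.01] turn -0.0
```

{"op": "move_arm", "data": {"plan": [25,0,-0.05,0,0,40,0,-0.05,0,0,40,0,-0.05,0,0,40,0,-0.05,0,0]}}

```text
time_s: 13.98
position: [0.4863, 0.4587, 0.0596]
orientation: [0.569, -0.569, -0.42, 0.42]
contact_force: [0.2, -0.3, -0.1]
gripper_width: 0.0336
```

{"op": "move_arm", "data": {"plan": [40,0,-1,0,0,40,0,-3,0,0,40,0,-7,0,0,40,0,-11,0,0,40,0,-11,0,0]}}

```text
time_s: 14.6
position: [0.4892, 0.461, 0.1771]
orientation: [0.569, -0.569, -0.424, 0.417]
contact_force: [-0.2, -0.1, 0.5]
gripper_width: 0.0347
```

```bash
python3 g.py .4295 .1255 .17 90; python3 - <<'E'
from h import *
im=env.get_image("side")
crop(im,150,230,90,90,"s11",6)
E
```

```text
t 14.6 pos [0.4892 0.461  0.1771] yaw 163.0 tilt 0.62 F [-0.2 -0.1  0.5] T [ 0.05 -0.15 -0.06] w 0.0347 q [ 0.64  0.33  1.42  0.    1.39 -0.63]
  shift cm [-33.83   0.44  -4.12] turn 73.0
```

View pics/s11.png

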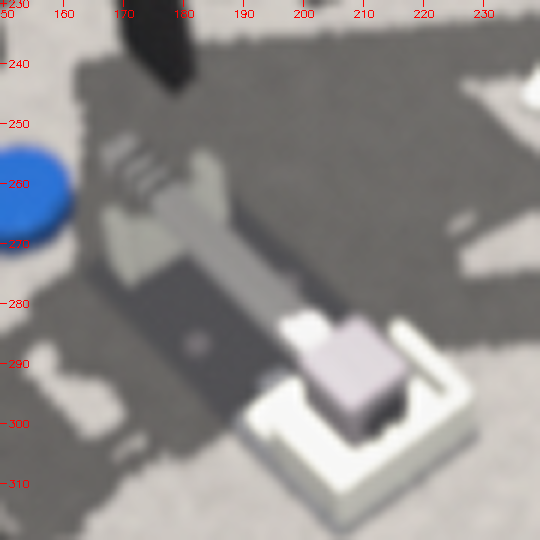

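{"op": "move_arm", "data": {"plan": [100,-5,0,-1,10,100,-10,0,-2,20,100,-15,0,-3,30,100,-20,0,-3.5,40,100,-25,0,-4,50]}}

```text
time_s: 15.28
position: [0.4501, 0.2062, 0.169]
orientation: [-0.693, 0.693, 0.138, -0.139]
contact_force: [-0.0, 0.1, 0.9]
gripper_width: 0.0768
```

```bash
python3 g.py .4307 .1257 .17 90;
```

```text
t 15.28 pos [0.4501 0.2062 0.169 ] yaw 112.6 tilt 0.08 F [-0.   0.1  0.9] T [-0.02 -0.13  0.01] w 0.0768 q [ 0.27 -0.08  1.88 -0.    1.34 -0.12]
  shift cm [-4.89 -0.1  -6.69] turn 22.6
```

```bash
python3 - <<'E'
from h import *
a=env.get_image("top");b=env.get_image("side")
crop(a,265,190,75,80,"t12",7);crop(b,270,140,80,80,"s12",7)
v,u=np.mgrid[0:384,0:512]
for im in(a,b):
    P=depthpts(im,np.c_[u.ravel(),v.ravel()]);c=im["frame"].reshape(-1,3).astype(int)
    m=(P[:,2]>.136)&(P[:,2]<.149)&(P[:,0]>.39)&(P[:,0]<.47)&(P[:,1]>.09)&(P[:,1]<.16)
    t=P[m];print(len(t),t.mean(0).round(4),np.percentile(t,[1,99],axis=0).round(4).tolist())
    if len(t)>5:
        (cx,cy),r=cv2.minEnclosingCircle((t[:,:2]*1000).astype(np.float32));print(cx,cy,r)
E
```

```text
90 [0.4093 0.1196 0.1435] [[0.4023, 0.1071, 0.1402], [0.4178, 0.1331, 0.147]]
410.10711669921875 120.07978820800781 14.552721977233887
379 [0.4262 0.1307 0.143 ] [[0.4013, 0.0998, 0.1364], [0.4541, 0.1536, 0.1466]]
427.95196533203125 126.8058090209961 29.4045467376709
```

View pics/t12.png

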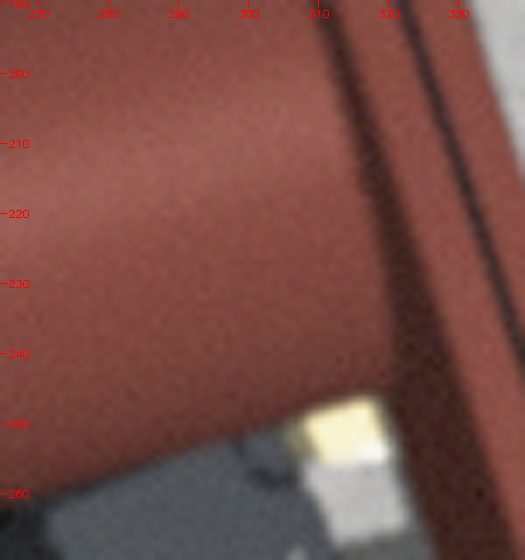

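View pics/s12.png

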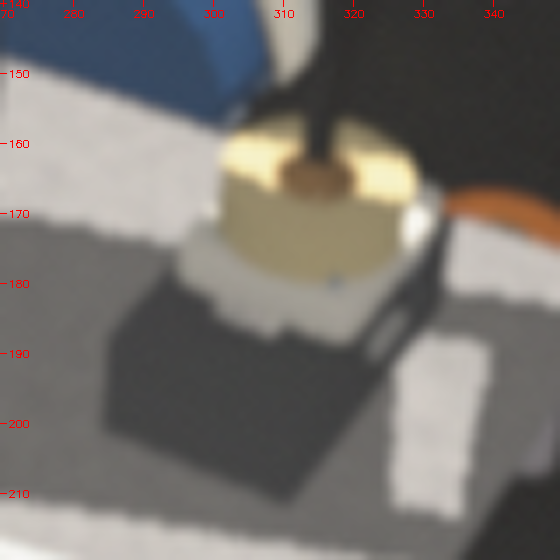

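{"op": "move_arm", "data": {"plan": [100,-3,0,-3,10,100,-4,0,-5.5,20,100,-4,0,-5.5,23,100,-4,0,-5.5,23]}}

```text
time_s: 15.88
position: [0.4356, 0.1419, 0.1694]
orientation: [0.707, -0.707, 0.0, 0.0]
contact_force: [0.5, 0.1, -0.7]
gripper_width: 0.087
```

```bash
python3 g.py .4295 .1262 .0965 90;
```

```text
t 15.88 pos [0.4356 0.1419 0.1694] yaw 90.0 tilt 0.04 F [ 0.5  0.1 -0.7] T [-0.01 -0.1   0.01] w 0.087 q [ 0.14 -0.18  1.96  0.    1.35  0.14]
  shift cm [-0.6   7.29 -1.57] turn 0.0
```

{"op": "move_arm", "data": {"plan": [100,-0.6,0,-1.5,0,100,-0.6,1.5,-1.6,0,100,-0.6,4,-1.6,0,100,-0.6,4.3,-1.6,0,100,-0.6,4.3,-1.6,0]}}

```text
time_s: 16.5
position: [0.4295, 0.1258, 0.1265]
orientation: [-0.707, 0.707, -0.001, -0.0]
contact_force: [0.2, -0.6, 0.9]
gripper_width: 0.0869
```

```bash
python3 g.py .4295 .1262 .0965 90; python3 - <<'E'
from h import *
b=env.get_image("side")
crop(b,270,120,90,90,"s13",6)
E
```

```text
t 16.5 pos [0.4295 0.1258 0.1265] yaw 90.0 tilt 0.05 F [ 0.2 -0.6  0.9] T [ 0.01 -0.1  -0.02] w 0.0869 q [ 0.11 -0.16  2.04  0.    1.27  0.11]
  shift cm [-0.    3.    0.04] turn -0.0
```

View pics/s13.png

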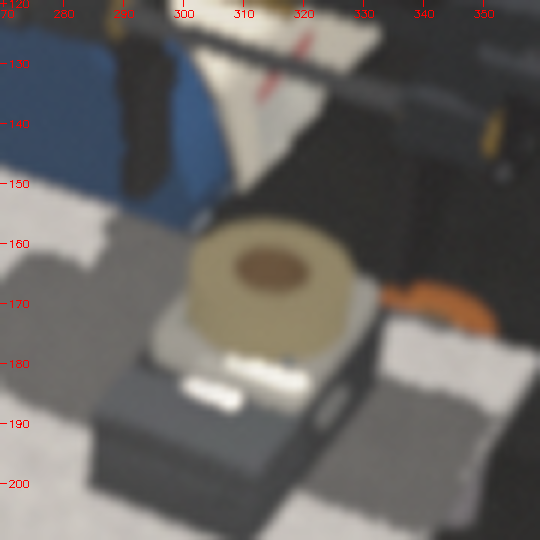

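{"op": "move_arm", "data": {"plan": [100,0,1.5,0,0,100,0,2.6,0,0,100,0,3,0,0,100,0,3,0,0,55,0,3,0,0], "squeeze": 10}}

```text
time_s: 17.18
position: [0.4301, 0.1258, 0.097]
orientation: [0.707, -0.707, 0.0, -0.0]
contact_force: [-0.3, 0.1, 0.2]
gripper_width: 0.0826
```

{"op": "move_arm", "data": {"plan": [50,0,0,0,0,50,0,0,0,0,50,0,0,0,0,50,0,0,0,0]}}

```text
time_s: 17.68
position: [0.4299, 0.1258, 0.0969]
orientation: [0.707, -0.707, 0.0, -0.0]
contact_force: [-1.2, 0.5, 1.7]
gripper_width: 0.0542
```

```bash
python3 g.py .4295 .1262 .0965 90; python3 - <<'E'
from h import *
b=env.get_image("side")
b["frame"]=np.clip(b["frame"].astype(float)*1.6+10,0,255).astype(np.uint8)
crop(b,270,120,90,90,"s14",6)
E
```

```text
t 17.68 pos [0.4299 0.1258 0.0969] yaw 89.9 tilt 0.01 F [-1.2  0.5  1.7] T [ 0.01 -0.08  0.01] w 0.0542 q [ 0.11 -0.13  2.06  0.    1.2   0.11]
  shift cm [-0.04  0.04  0.04] turn -0.1
```

View pics/s14.png

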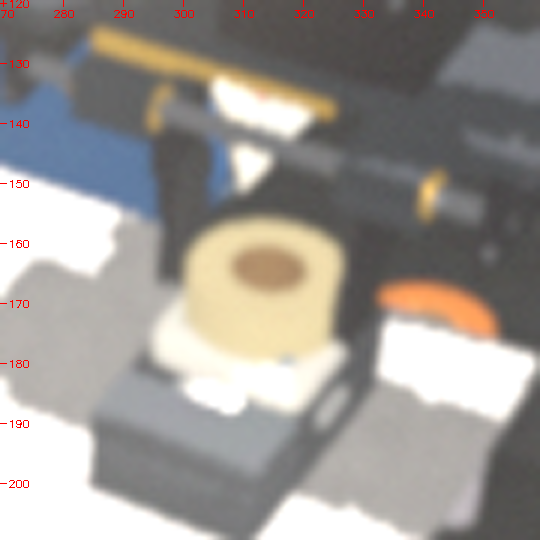

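{"op": "move_arm", "data": {"plan": [40,0,-0.3,0,0,40,0,-0.8,0,0,40,0,-2,0,0,40,0,-4,0,0,40,0,-6,0,0]}}

```text
time_s: 18.35
position: [0.43, 0.1258, 0.1581]
orientation: [0.707, -0.707, 0.0, -0.0]
contact_force: [-0.6, -0.4, -1.4]
gripper_width: 0.0544
```

{"op": "move_arm", "data": {"plan": [40,3,-1,3,0,40,6.5,-1,6.5,0,40,10,-1,10,0,40,14,-1,14,0,40,17,-1,18,0]}}

```text
time_s: 18.98
position: [0.6017, 0.3069, 0.1676]
orientation: [0.707, -0.707, 0.0, -0.001]
contact_force: [-0.1, -0.3, -0.4]
gripper_width: 0.0545
```

{"op": "move_arm", "data": {"plan": [40,1,0,1,0,40,1.8,0,1.8,0,40,1.8,0,1.8,0]}}

```text
time_s: 19.35
position: [0.6182, 0.3237, 0.167]
orientation: [0.707, -0.707, 0.0, -0.0]
contact_force: [-2.0, 0.3, 0.2]
gripper_width: 0.0546
```

```bash
python3 g.py .618 .324 .10 90; python3 - <<'E'
from h import *
b=env.get_image("side")
b["frame"]=np.clip(b["frame"].astype(float)*1.4+10,0,255).astype(np.uint8)
crop(b,120,110,130,120,"s15",5)
E
```

```text
t 19.35 pos [0.6182 0.3237 0.167 ] yaw 90.0 tilt 0.01 F [-2.   0.3  0.2] T [-0.03 -0.14  0.03] w 0.0546 q [ 0.37  0.41  1.34 -0.    1.4   0.37]
  shift cm [-0.03  6.7   0.03] turn -0.0
```

View pics/s15.png

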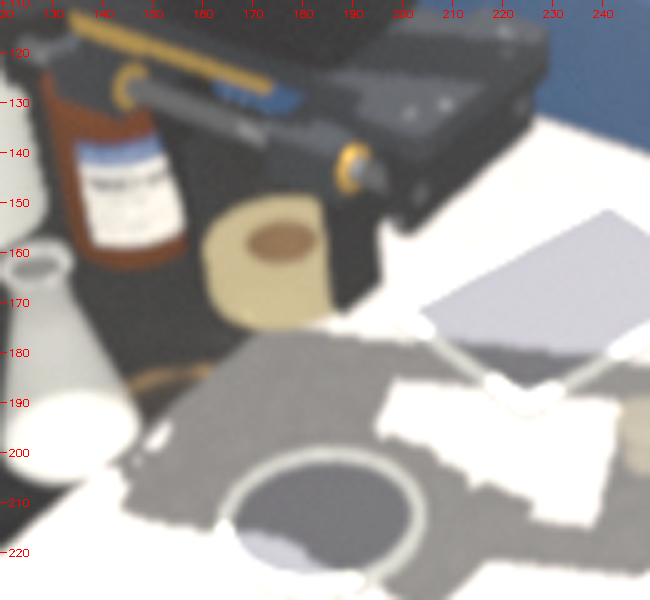

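```bash
python3 - <<'E'
from h import *
b=env.get_image("side");a=env.get_image("top")
v,u=np.mgrid[0:384,0:512]
for im in (a,b):
    P=depthpts(im,np.c_[u.ravel(),v.ravel()])
    m=(P[:,2]>.09)&(P[:,2]<.4)&(P[:,0]>.70)&(P[:,0]<.9)&(P[:,1]>.2)&(P[:,1]<.45)
    t=P[m];print(len(t));
    for z0 in np.arange(.09,.3,.03):
        k=t[(t[:,2]>=z0)&(t[:,2]<z0+.03)]
        if len(k): print(z0.round(2),len(k),k.min(0).round(3),k.max(0).round(3))
print(onplane(a,[(237,90)],0.0),onplane(a,[(232,67)],0.12))
E
```

```text
146
0.09 139 [0.786 0.265 0.09 ] [0.899 0.31  0.107]
723
0.09 517 [0.784 0.263 0.09 ] [0.9   0.443 0.12 ]
0.12 5 [0.891 0.411 0.12 ] [0.899 0.434 0.122]
0.27 26 [0.7   0.358 0.275] [0.709 0.361 0.3  ]
[[0.79010343 0.27634699 0.        ]] [[0.79553526 0.27893136 0.12      ]]
```

Clear of obstacles. Descend.

{"op": "move_arm", "data": {"plan": [40,0,3,0,0,40,0,6,0,0,40,0,9,0,0,40,0,10.5,0,0,40,0,10.5,0,0]}}

```text
time_s: 20.12
position: [0.617, 0.3229, 0.0608]
orientation: [-0.707, 0.707, -0.001, -0.0]
contact_force: [0.1, -0.1, 0.2]
gripper_width: 0.0546
```

```bash
python3 g.py .618 .324 .0488 90; python3 - <<'E'
from h import *
b=env.get_image("side")
b["frame"]=np.clip(b["frame"].astype(float)*1.4+10,0,255).astype(np.uint8)
crop(b,140,140,100,100,"s16",6)
a=env.get_image("top")
a["frame"]=np.clip(a["frame"].astype(float)*1.4+10,0,255).astype(np.uint8)
crop(a,170,110,90,90,"t16",6)
E
```

```text
t 20.12 pos [0.617  0.3229 0.0608] yaw 89.9 tilt 0.13 F [ 0.1 -0.1  0.2] T [-0.02 -0.12  0.04] w 0.0546 q [ 0.37  0.49  1.42 -0.    1.23  0.37]
  shift cm [0.1  1.2  0.11] turn -0.1
```

View pics/s16.png

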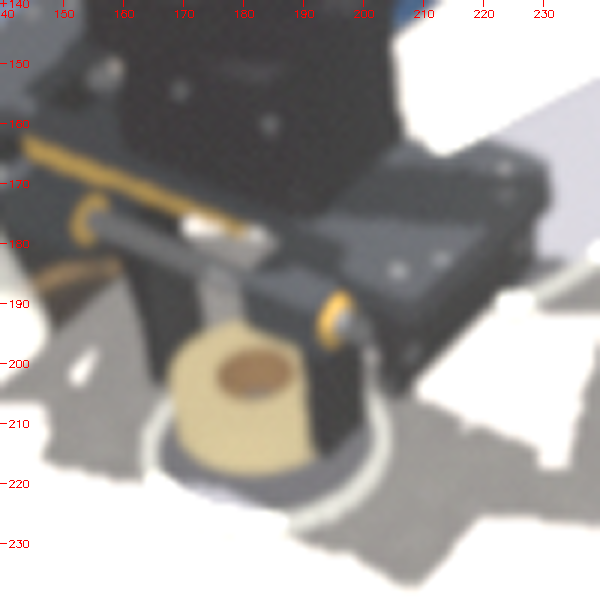

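View pics/t16.png

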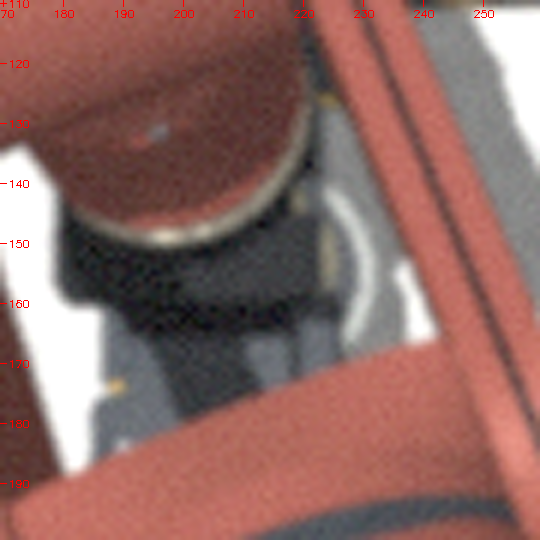

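```bash
python3 - <<'E'
from h import *
b=env.get_image("side")
print(onplane(b,[(181.5,202)],.1075))
b2=onplane(b,[(144+163.5-147,212)],.081)
E
```

```text
[[0.61873657 0.32195985 0.1075    ]]
```

{"op": "move_arm", "data": {"plan": [40,-0.2,0.4,0,0,40,-0.2,0.7,0,0,40,-0.2,0.9,0,0,40,-0.2,1.0,0,0,40,-0.2,1.0,0,0]}}

```text
time_s: 20.9
position: [0.6159, 0.3236, 0.0516]
orientation: [-0.707, 0.707, -0.0, 0.0]
contact_force: [-0.3, 0.1, -0.8]
gripper_width: 0.0545
```

{"op": "move_arm", "data": {"plan": [40,0,0.05,0,0,40,0,0.1,0,0,40,0,0.1,0,0]}}

```text
time_s: 21.28
position: [0.616, 0.3236, 0.0507]
orientation: [-0.707, 0.707, -0.0, 0.0]
contact_force: [0.0, 0.1, -0.6]
gripper_width: 0.0541
```

```bash
python3 g.py .618 .324 .0488 90
```

```text
t 21.27 pos [0.616  0.3236 0.0507] yaw 90.0 tilt 0.01 F [ 0.   0.1 -0.6] T [ 0.02 -0.12 -0.05] w 0.0541 q [ 0.37  0.5   1.43 -0.    1.21  0.37]
  shift cm [0.2  0.19 0.04] turn -0.0
```

{"op": "move_arm", "data": {"plan": [40,0,0.05,0,0,40,0,0.1,0,0,40,0,0.1,0,0]}}

```text
time_s: 21.65
position: [0.6159, 0.3236, 0.0497]
orientation: [-0.707, 0.707, -0.0, 0.0]
contact_force: [0.0, 0.0, -0.6]
gripper_width: 0.0547
```

{"op": "move_arm", "data": {"plan": [40,0,0.05,0,0,40,0,0.1,0,0,40,0,0.1,0,0]}}

```text
time_s: 22.02
position: [0.616, 0.3236, 0.0489]
orientation: [-0.707, 0.707, -0.0, 0.0]
contact_force: [-0.3, -0.3, 1.2]
gripper_width: 0.0547
```

```bash
python3 g.py .618 .324 .0488 90; python3 - <<'E'
from h import *
b=env.get_image("side")
b["frame"]=np.clip(b["frame"].astype(float)*1.6+10,0,255).astype(np.uint8)
crop(b,150,170,70,60,"s17",9)
E
```

```text
t 22.02 pos [0.616  0.3236 0.0489] yaw 90.0 tilt 0.0 F [-0.3 -0.3  1.2] T [-0.08  0.06 -0.01] w 0.0547 q [ 0.37  0.5   1.43 -0.    1.2   0.37]
  shift cm [0.2  0.01 0.04] turn -0.0
```

View pics/s17.png

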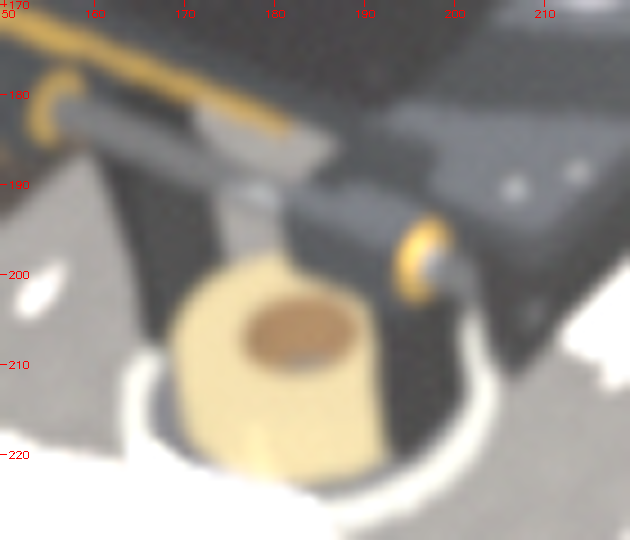

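{"op": "move_arm", "data": {"plan": [70,0,0,0,0,80,0,0,0,0,100,0,0,0,0,100,0,-0.3,0,0,100,0,-1,0,0]}}

```text
time_s: 22.7
position: [0.6157, 0.3235, 0.0587]
orientation: [-0.707, 0.707, -0.001, 0.0]
contact_force: [-0.2, -0.1, 0.1]
gripper_width: 0.0853
```

{"op": "move_arm", "data": {"plan": [100,0,-2,0,0,100,0,-6,0,0,100,0,-10,0,0,100,-4,-11,-4,0,100,-8,-11,-8,0]}}

```text
time_s: 23.32
position: [0.5368, 0.2435, 0.1722]
orientation: [0.708, -0.707, -0.002, -0.002]
contact_force: [0.6, -0.8, 0.7]
gripper_width: 0.0871
```

```bash
python3 g.py .4315 .122 .10 90; python3 - <<'E'
from h import *
b=env.get_image("side")
crop(b,150,170,70,60,"s18",9)
a=env.get_image("top")
crop(a,265,190,75,80,"t18",7)
E
```

```text
t 23.32 pos [0.5368 0.2435 0.1722] yaw 90.0 tilt 0.3 F [ 0.6 -0.8  0.7] T [-0.   -0.15 -0.03] w 0.0871 q [ 0.29  0.14  1.64 -0.    1.35  0.29]
  shift cm [-10.56   7.15 -12.16] turn -0.0
```

View pics/s18.png

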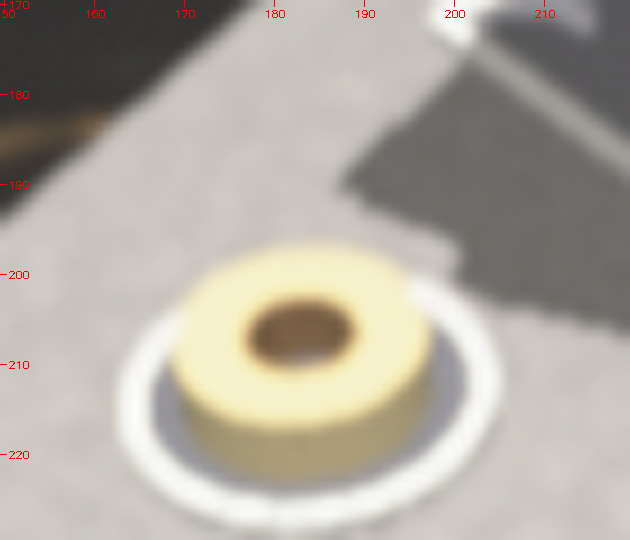

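View pics/t18.png

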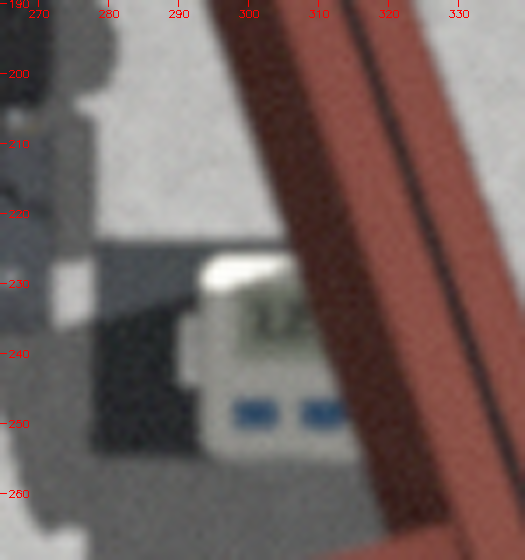

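{"op": "move_arm", "data": {"plan": [100,-4,0,-4,0,100,-8,0,-8,0,100,-10,0,-11.5,0,100,-10.5,1,-12,0,100,-10.5,3,-12,0]}}

```text
time_s: 24.05
position: [0.4327, 0.1239, 0.1406]
orientation: [0.707, -0.707, -0.001, -0.002]
contact_force: [-0.4, -0.7, 2.0]
gripper_width: 0.0869
```

{"op": "move_arm", "data": {"plan": [100,0,0,0,0,100,0,0,0,0]}}

```text
time_s: 24.3
position: [0.4316, 0.1243, 0.1396]
orientation: [0.707, -0.707, -0.0, -0.0]
contact_force: [0.6, -0.9, 0.4]
gripper_width: 0.087
```

```bash
python3 g.py .432 .1225 .083 90; python3 - <<'E'
from h import *
b=env.get_image("side")
b["frame"]=np.clip(b["frame"].astype(float)*1.3+10,0,255).astype(np.uint8)
crop(b,270,130,80,80,"s19",7)
E
```

```text
t 24.3 pos [0.4316 0.1243 0.1396] yaw 90.0 tilt 0.06 F [ 0.6 -0.9  0.4] T [ 0.01 -0.08 -0.01] w 0.087 q [ 0.1  -0.17  2.02  0.    1.29  0.1 ]
  shift cm [ 0.03  5.66 -0.18] turn -0.0
```

View pics/s19.png

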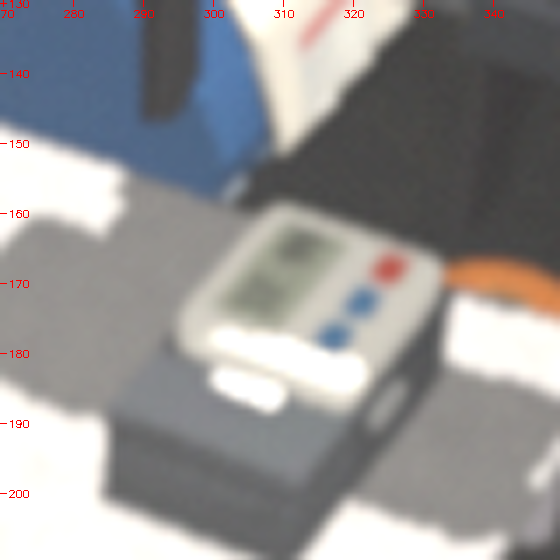

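{"op": "move_arm", "data": {"plan": [100,0,2.5,-0.2,0,100,0,4.5,-0.2,0,100,0,5.4,-0.2,0,100,0,5.6,-0.2,0,100,0,5.6,-0.2,0]}}

```text
time_s: 24.98
position: [0.4315, 0.1219, 0.0835]
orientation: [0.707, -0.707, -0.0, -0.001]
contact_force: [0.6, 0.1, -0.3]
gripper_width: 0.0869
```

```bash
python3 g.py .432 .1225 .083 90; python3 - <<'E'
from h import *
b=env.get_image("side")
b["frame"]=np.clip(b["frame"].astype(float)*1.5+10,0,255).astype(np.uint8)
crop(b,270,130,80,80,"s20",7)
E
```

```text
t 24.98 pos [0.4315 0.1219 0.0835] yaw 90.0 tilt 0.06 F [ 0.6  0.1 -0.3] T [ 0.02 -0.1   0.01] w 0.0869 q [ 0.1  -0.11  2.07  0.    1.17  0.1 ]
  shift cm [0.05 0.05 0.06] turn -0.0
```

View pics/s20.png

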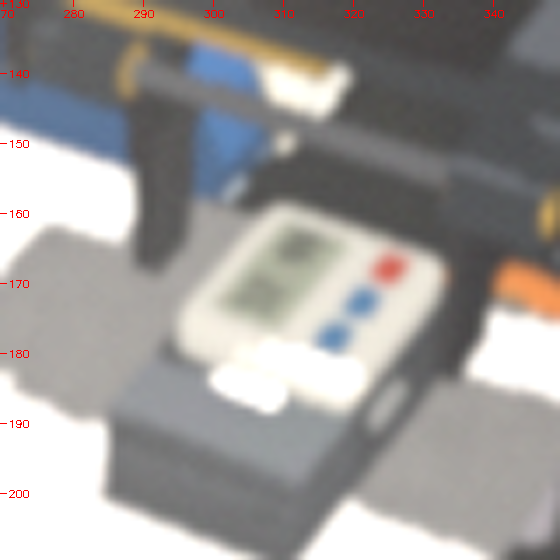

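Good. Close on the timer and lift a little.

{"op": "move_arm", "data": {"plan": [50,0,0,0,0,50,0,0,0,0,50,0,0,0,0,50,0,0,0,0,50,0,0,0,0], "squeeze": 15}}

```text
time_s: 25.65
position: [0.4308, 0.1217, 0.0828]
orientation: [0.707, -0.707, 0.0, -0.0]
contact_force: [-0.1, 0.6, 0.9]
gripper_width: 0.0578
```

{"op": "move_arm", "data": {"plan": [50,0,-0.2,0,0,50,0,-0.5,0,0,50,0,-1,0,0,50,0,-2,0,0,50,0,-2,0,0]}}

```text
time_s: 26.28
position: [0.4319, 0.1219, 0.1041]
orientation: [0.707, -0.707, -0.001, -0.001]
contact_force: [-0.1, 0.5, -0.8]
gripper_width: 0.0577
```

```bash
python3 g.py .432 .1225 .083 90; python3 - <<'E'
from h import *
b=env.get_image("side")
b["frame"]=np.clip(b["frame"].astype(float)*1.5+10,0,255).astype(np.uint8)
crop(b,270,130,80,80,"s21",7)
E
```

```text
t 26.27 pos [0.4319 0.1219 0.1041] yaw 90.0 tilt 0.14 F [-0.1  0.5 -0.8] T [-0.   -0.06 -0.03] w 0.0577 q [ 0.1  -0.14  2.06  0.    1.22  0.1 ]
  shift cm [0.01 2.11 0.06] turn -0.0
```

View pics/s21.png

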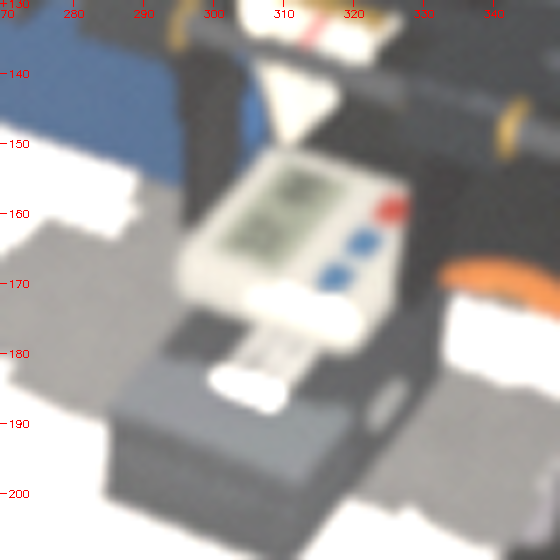

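{"op": "move_arm", "data": {"plan": [50,0,-2,0,0,50,0.3,-3.5,3,0,50,0.6,-3.5,7,-2,50,0.9,-3.5,11,-5,50,1.2,-3.5,15,-8]}}

```text
time_s: 26.95
position: [0.4429, 0.2729, 0.1376]
orientation: [-0.705, 0.705, 0.05, -0.05]
contact_force: [1.1, -0.6, -0.8]
gripper_width: 0.0578
```

{"op": "move_arm", "data": {"plan": [50,0,0,1,0,50,0.4,0,2,0,50,0.4,0,2,0,50,0.4,0,2,0]}}

```text
time_s: 27.45
position: [0.4442, 0.2913, 0.1377]
orientation: [-0.705, 0.706, 0.049, -0.049]
contact_force: [0.2, -0.2, -0.2]
gripper_width: 0.0576
```

```bash
python3 g.py .445 .293 .0488 98; python3 - <<'E'
from h import *
b=env.get_image("side")
b["frame"]=np.clip(b["frame"].astype(float)*1.5+10,0,255).astype(np.uint8)
crop(b,220,150,110,110,"s22",6)
E
```

```text
t 27.45 pos [0.4442 0.2913 0.1377] yaw 97.9 tilt 0.02 F [ 0.2 -0.2 -0.2] T [ 0.03 -0.12 -0.03] w 0.0576 q [ 0.43  0.04  1.82 -0.    1.28  0.29]
  shift cm [0.1  8.89 0.16] turn -0.1
```

View pics/s22.png

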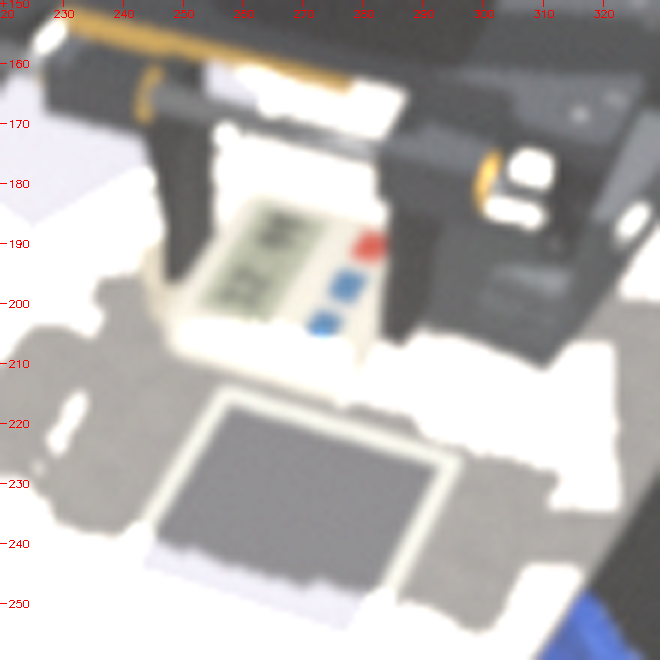

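{"op": "move_arm", "data": {"plan": [50,0.1,3,0.1,0,50,0.1,5.5,0.1,0,50,0.1,7,0.1,0,50,0.1,7.8,0.1,0,50,0.1,7.8,0.1,0]}}

```text
time_s: 28.12
position: [0.445, 0.2931, 0.0597]
orientation: [-0.705, 0.705, 0.049, -0.049]
contact_force: [-0.5, 0.4, -0.5]
gripper_width: 0.0579
```

```bash
python3 g.py .445 .293 .0488 98; python3 - <<'E'
from h import *
b=env.get_image("side")
b["frame"]=np.clip(b["frame"].astype(float)*1.2+10,0,255).astype(np.uint8)
crop(b,225,180,85,85,"s23",7)
E
```

```text
t 28.12 pos [0.445  0.2931 0.0597] yaw 97.9 tilt 0.02 F [-0.5  0.4 -0.5] T [ 0.01 -0.1  -0.04] w 0.0579 q [0.43 0.13 1.88 0.   1.13 0.3 ]
  shift cm [-0.    1.09 -0.01] turn -0.1
```

View pics/s23.png

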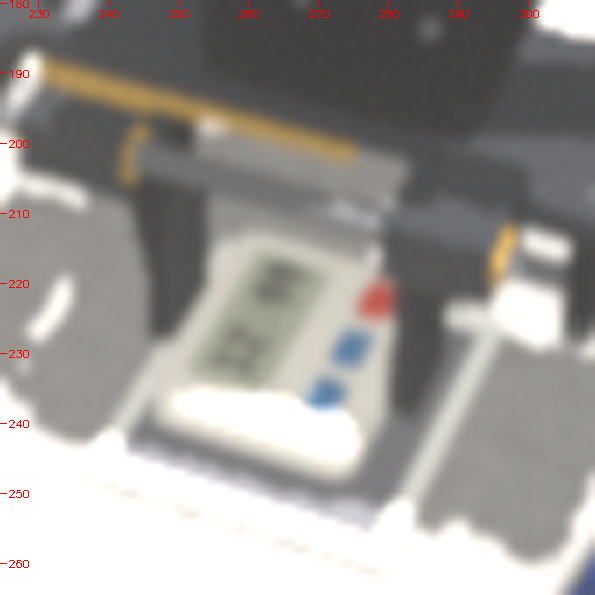

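{"op": "move_arm", "data": {"plan": [50,0,0.3,0,0,50,0,0.6,0,0,50,0,0.8,0,0,50,0,0.9,0,0,50,0,0.9,0,0]}}

```text
time_s: 28.8
position: [0.4449, 0.2932, 0.0506]
orientation: [-0.705, 0.705, 0.049, -0.049]
contact_force: [-1.1, 0.4, -0.2]
gripper_width: 0.0577
```

{"op": "move_arm", "data": {"plan": [50,0,0.05,0,0,50,0,0.1,0,0,50,0,0.1,0,0]}}

```text
time_s: 29.18
position: [0.445, 0.2932, 0.0497]
orientation: [0.705, -0.705, -0.049, 0.049]
contact_force: [-0.5, 0.5, -0.2]
gripper_width: 0.0577
```

{"op": "move_arm", "data": {"plan": [50,0,0.05,0,0,50,0,0.1,0,0,50,0,0.1,0,0]}}

```text
time_s: 29.55
position: [0.445, 0.2932, 0.0488]
orientation: [-0.705, 0.705, 0.049, -0.049]
contact_force: [0.1, 0.2, 0.5]
gripper_width: 0.0579
```

{"op": "move_arm", "data": {"plan": [50,0,0.05,0,0,50,0,0.1,0,0,50,0,0.1,0,0]}}

```text
time_s: 29.92
position: [0.445, 0.2933, 0.0488]
orientation: [-0.705, 0.705, 0.049, -0.049]
contact_force: [-3.0, -1.5, 8.3]
gripper_width: 0.0574
```

```bash
python3 g.py .445 .293 .0488 98
```

```text
t 29.93 pos [0.445  0.2933 0.0488] yaw 98.0 tilt 0.01 F [-3.  -1.5  8.3] T [-0.36  0.62  0.02] w 0.0574 q [ 0.43  0.15  1.89 -0.    1.11  0.3 ]
  shift cm [-0.01 -0.   -0.02] turn -0.0
```

Seated (8 N). Back off 1 mm in command, release, and rise.

{"op": "move_arm", "data": {"plan": [50,0,-0.1,0,0,75,0,-0.1,0,0,100,0,-0.1,0,0,100,0,-0.2,0,0,100,0,-0.6,0,0]}}

```text
time_s: 30.55
position: [0.4447, 0.2931, 0.0536]
orientation: [-0.705, 0.705, 0.049, -0.049]
contact_force: [0.5, -1.1, -0.2]
gripper_width: 0.0842
```

{"op": "move_arm", "data": {"plan": [100,0,-2,0,0,100,0,-6,0,0,100,0,-9,-3,4,100,0,-9,-7,8,100,0,-9,-11,8]}}

```text
time_s: 31.18
position: [0.4608, 0.1835, 0.1448]
orientation: [0.707, -0.707, -0.0, -0.001]
contact_force: [0.5, -0.3, 0.1]
gripper_width: 0.0875
```

{"op": "move_arm", "data": {"plan": [100,0,0,0,0]}}

```text
time_s: 31.3
position: [0.4608, 0.1823, 0.1442]
orientation: [-0.707, 0.707, -0.001, 0.002]
contact_force: [-0.1, -0.2, 0.9]
gripper_width: 0.087
```

```bash
python3 g.py .431 .134 .0533 90; python3 - <<'E'
from h import *
b=env.get_image("side")
crop(b,225,180,85,85,"s24",7)
b["frame"]=np.clip(b["frame"].astype(float)*2+10,0,255).astype(np.uint8)
crop(b,270,130,80,85,"s24b",7)
E
```

```text
t 31.3 pos [0.4608 0.1823 0.1442] yaw 89.8 tilt 0.05 F [-0.1 -0.2  0.9] T [-0.04 -0.09 -0.02] w 0.087 q [ 0.22 -0.06  1.9  -0.    1.29  0.22]
  shift cm [-2.96  9.09 -4.84] turn -0.2
```

View pics/s24.png

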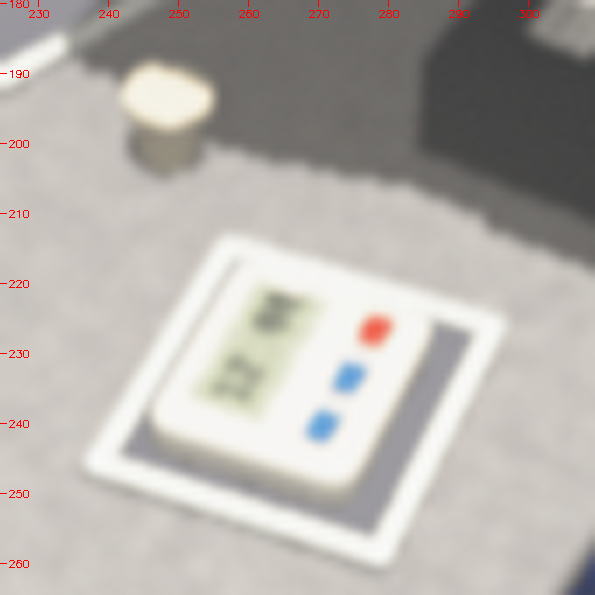

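View pics/s24b.png

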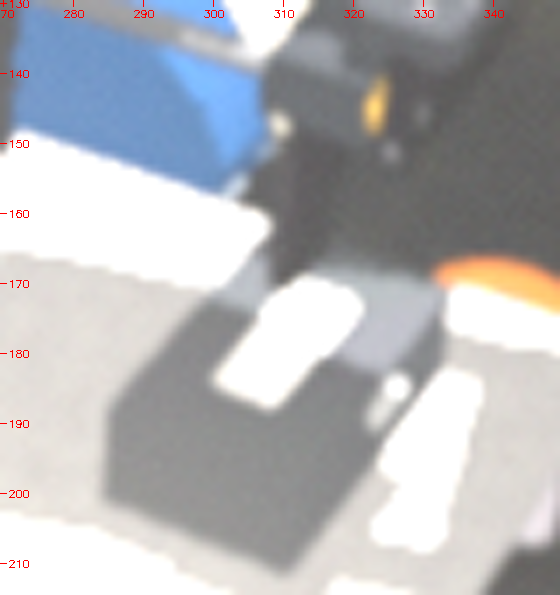

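{"op": "move_arm", "data": {"plan": [100,-2,0,-3,0,100,-2.9,0,-4.7,1.4,100,-2.9,2,-4.8,1.4,100,-2.9,3,-4.8,1.4,100,-2.9,3,-4.8,1.4]}}

```text
time_s: 31.98
position: [0.4305, 0.1366, 0.113]
orientation: [-0.707, 0.707, -0.01, 0.008]
contact_force: [0.1, 0.1, 0.9]
gripper_width: 0.0872
```

```bash
python3 g.py .4318 .1345 .0505 88.6; python3 - <<'E'
from h import *
b=env.get_image("side")
b["frame"]=np.clip(b["frame"].astype(float)*2+10,0,255).astype(np.uint8)
crop(b,270,130,80,85,"s25",7)
E
```

```text
t 31.98 pos [0.4305 0.1366 0.113 ] yaw 88.6 tilt 0.1 F [0.1 0.1 0.9] T [-0.01 -0.06  0.01] w 0.0872 q [ 0.13 -0.13  2.04  0.    1.24  0.16]
  shift cm [ 0.15  6.25 -0.21] turn -0.0
```

View pics/s25.png

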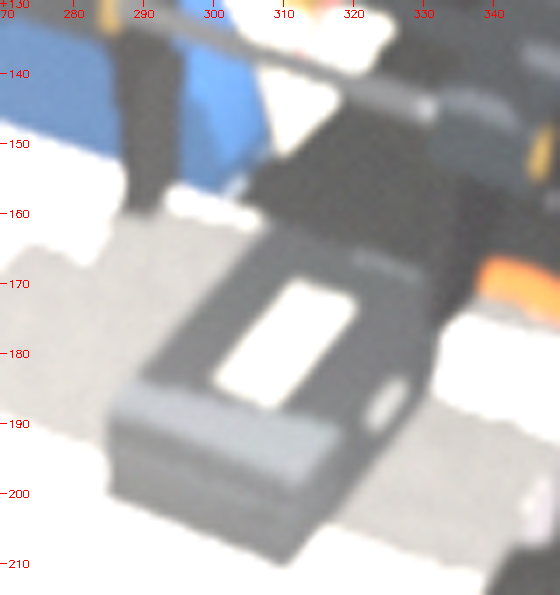

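```bash
python3 - <<'E'
from h import *
b=env.get_image("side")
P=onplane(b,[(286,184.5),(310,200.5),(330.5,169.5),(308,161)],.112);print(P.round(4),P.mean(0).round(4))
print("tab",onplane(b,[(324.5,188)],.104).round(4))
E
```

```text
[[0.4664 0.1749 0.112 ]
 [0.404  0.1939 0.112 ]
 [0.4086 0.0828 0.112 ]
 [0.4621 0.0804 0.112 ]] [0.4353 0.133  0.112 ]
tab [[0.3981 0.1357 0.104 ]]
```

{"op": "move_arm", "data": {"plan": [100,0.15,1.5,-0.15,0,100,0.15,3,-0.15,0,100,0.15,4.5,-0.15,0,100,0.15,5.5,-0.15,0,100,0.15,5.5,-0.15,0]}}

```text
time_s: 32.7
position: [0.4316, 0.1346, 0.0575]
orientation: [-0.707, 0.707, -0.01, 0.008]
contact_force: [0.8, 0.8, -0.2]
gripper_width: 0.0869
```

```bash
python3 g.py .4318 .1345 .0505 88.6; python3 - <<'E'
from h import *
b=env.get_image("side")
b["frame"]=np.clip(b["frame"].astype(float)*2+10,0,255).astype(np.uint8)
crop(b,270,130,80,85,"s26",7)
E
```

```text
t 32.7 pos [0.4316 0.1346 0.0575] yaw 88.5 tilt 0.14 F [ 0.8  0.8 -0.2] T [-0.01 -0.1  -0.01] w 0.0869 q [ 0.13 -0.06  2.08  0.    1.12  0.15]
  shift cm [ 0.03  0.7  -0.01] turn -0.1
```

View pics/s26.png

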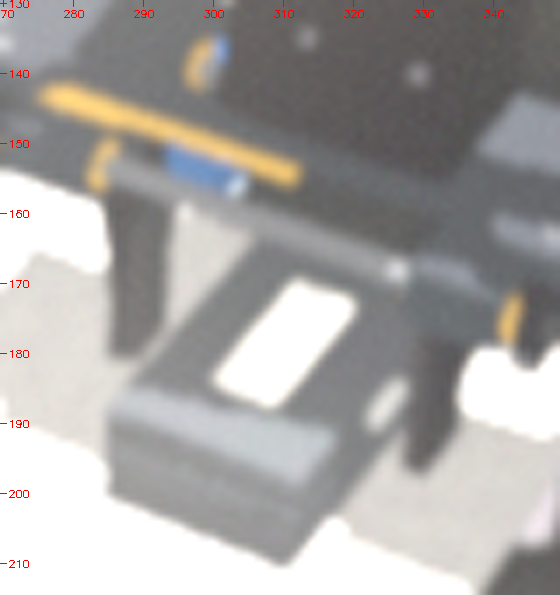

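{"op": "move_arm", "data": {"plan": [100,0,0.4,0,0,100,0,0.7,0,0,100,0,0.7,0,0,60,0,0.7,0,0,60,0,0.7,0,0], "squeeze": 25}}

```text
time_s: 33.38
position: [0.4328, 0.1348, 0.0519]
orientation: [0.707, -0.707, 0.009, -0.009]
contact_force: [0.5, -0.0, -0.5]
gripper_width: 0.0744
```

{"op": "move_arm", "data": {"plan": [60,0,0,0,0,60,0,0,0,0,60,0,0,0,0]}}

```text
time_s: 33.75
position: [0.4326, 0.1348, 0.0518]
orientation: [0.707, -0.707, 0.009, -0.009]
contact_force: [-1.2, 0.5, 0.7]
gripper_width: 0.0666
```

```bash
python3 g.py .4318 .1345 .0505 88.6; python3 - <<'E'
from h import *
b=env.get_image("side")
b["frame"]=np.clip(b["frame"].astype(float)*2+10,0,255).astype(np.uint8)
crop(b,270,130,80,85,"s27",7)
E
```

```text
t 33.75 pos [0.4326 0.1348 0.0518] yaw 88.6 tilt 0.0 F [-1.2  0.5  0.7] T [-0.02  0.03  0.06] w 0.0666 q [ 0.13 -0.05  2.08  0.    1.1   0.15]
  shift cm [-0.08  0.13 -0.03] turn -0.0
```

View pics/s27.png

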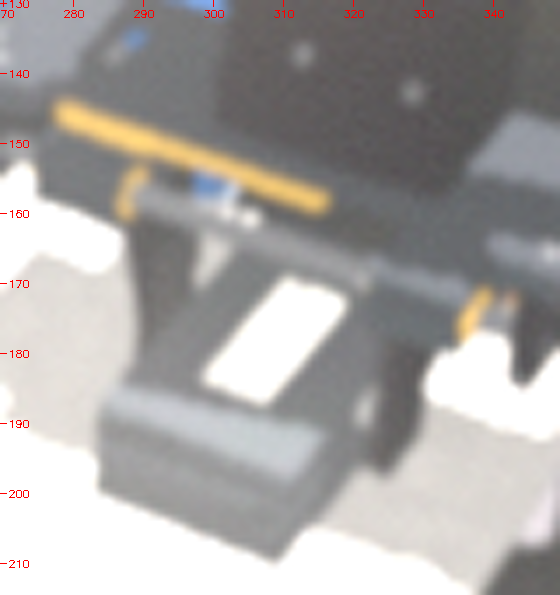

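{"op": "move_arm", "data": {"plan": [60,0,-0.2,0,0,60,0,-0.5,0,0,60,0,-1,0,0,60,0,-1.5,0,0,60,0,-1.5,0,0]}}

```text
time_s: 34.42
position: [0.4332, 0.1348, 0.0674]
orientation: [0.707, -0.707, 0.008, -0.009]
contact_force: [0.9, 0.4, -0.8]
gripper_width: 0.067
```

```bash
python3 g.py .4318 .1345 .0505 88.6; python3 - <<'E'
from h import *
b=env.get_image("side")
b["frame"]=np.clip(b["frame"].astype(float)*2+10,0,255).astype(np.uint8)
crop(b,270,130,80,85,"s28",7)
E
```

```text
t 34.42 pos [0.4332 0.1348 0.0674] yaw 88.6 tilt 0.08 F [ 0.9  0.4 -0.8] T [ 0.01 -0.1  -0.01] w 0.067 q [ 0.13 -0.07  2.07 -0.    1.14  0.15]
  shift cm [-0.14  1.69 -0.04] turn -0.0
```

View pics/s28.png

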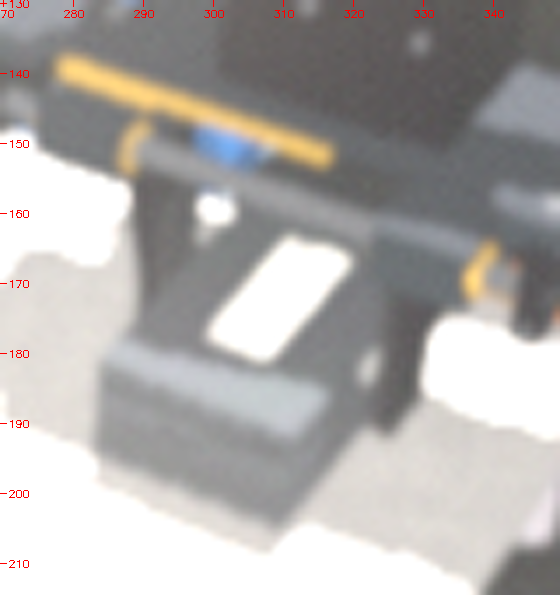

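{"op": "move_arm", "data": {"plan": [60,0,-3,0,0,60,0,-6,0,0,60,3,-7,0.3,3,60,7,-7,0.8,6,60,11,-7,1.3,10]}}

```text
time_s: 35.1
position: [0.5442, 0.1451, 0.1369]
orientation: [0.704, -0.703, 0.071, -0.071]
contact_force: [0.5, -1.1, -0.6]
gripper_width: 0.0665
```

{"op": "move_arm", "data": {"plan": [60,3,0,1.4,3,60,5,0,2,5.2,60,6,0,2,5.2,60,6,0,2,5.2]}}

```text
time_s: 35.6
position: [0.6055, 0.1523, 0.1363]
orientation: [-0.7, 0.7, -0.103, 0.102]
contact_force: [-0.3, 0.3, -1.5]
gripper_width: 0.0669
```

```bash
python3 g.py .6095 .153 .0545 73.4; python3 - <<'E'
from h import *
b=env.get_image("side")
b["frame"]=np.clip(b["frame"].astype(float)*1.6+10,0,255).astype(np.uint8)
crop(b,180,90,130,110,"s29",6)
E
```

```text
t 35.6 pos [0.6055 0.1523 0.1363] yaw 73.4 tilt 0.06 F [-0.3  0.3 -1.5] T [-0.04  0.   -0.01] w 0.0669 q [ 0.12  0.26  1.58 -0.    1.3   0.41]
  shift cm [0.37 8.18 0.19] turn -0.0
```

View pics/s29.png

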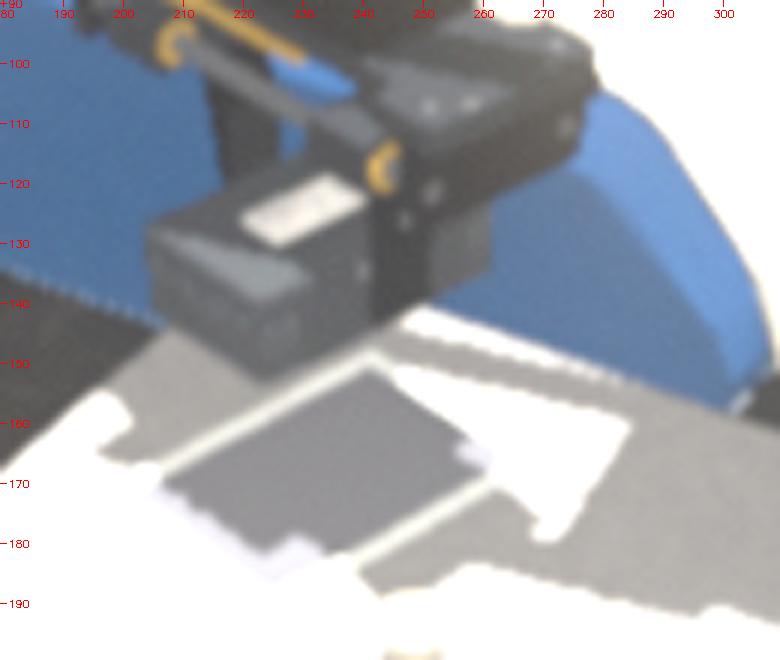

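{"op": "move_arm", "data": {"plan": [60,0.3,2.5,0.1,0,60,0.3,5,0.1,0,60,0.3,6.5,0.1,0,60,0.3,7.1,0.1,0,60,0.3,7.1,0.1,0]}}

```text
time_s: 36.28
position: [0.6088, 0.1528, 0.066]
orientation: [0.7, -0.7, 0.102, -0.102]
contact_force: [-0.1, -1.0, 0.3]
gripper_width: 0.067
```

```bash
python3 g.py .6095 .153 .0545 73.4; python3 - <<'E'
from h import *
b=env.get_image("side")
b["frame"]=np.clip(b["frame"].astype(float)*1.5+10,0,255).astype(np.uint8)
crop(b,185,110,95,85,"s30",8)
v,u=np.mgrid[0:384,0:512]
P=depthpts(b,np.c_[u.ravel(),v.ravel()]);
z=env.sense()["position"][2]+.0345-.0113
print("case underside",z)
E
```

```text
t 36.27 pos [0.6088 0.1528 0.066 ] yaw 73.4 tilt 0.0 F [-0.1 -1.   0.3] T [-0.01 -0.09  0.  ] w 0.067 q [0.12 0.34 1.62 0.   1.18 0.41]
  shift cm [0.06 1.15 0.04] turn -0.0
case underside 0.08977950924157407
```

View pics/s30.png

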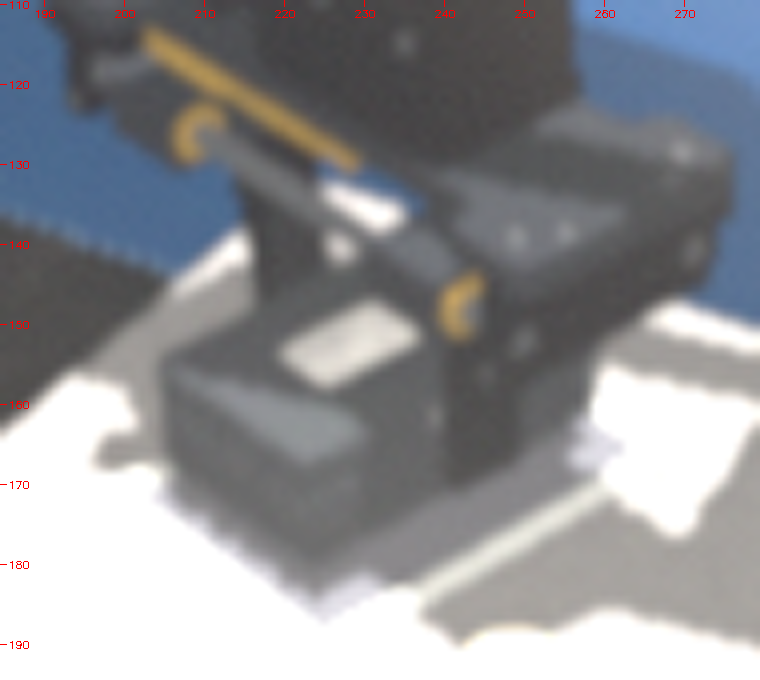

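```bash
python3 - <<'E'
from h import *
b=env.get_image("side")
P=onplane(b,[(223.5,182.5),(205,171)],.0898)
t=onplane(b,[(237.5,183.5),(222.5,186.5)],.081)
o=np.array([.6075,.1524]);c,s=np.cos(np.radians(-16.6)),np.sin(np.radians(-16.6))
for q in [*P,*t]:
    print(((q[:2]-o)@np.array([[c,-s],[s,c]])).round(4))
E
```

```text
[-0.0306  0.054 ]
[0.0262 0.0585]
[-0.045   0.0275]
[-0.031   0.0575]
```

{"op": "move_arm", "data": {"plan": [60,0.1,0.3,-0.2,0,60,0.1,0.6,-0.2,0,60,0.1,0.8,-0.2,0,60,0.1,0.9,-0.2,0,60,0.1,0.9,-0.2,0]}}

```text
time_s: 37.0
position: [0.6092, 0.1506, 0.0566]
orientation: [-0.7, 0.7, -0.102, 0.102]
contact_force: [0.4, 0.5, -0.0]
gripper_width: 0.0669
```

{"op": "move_arm", "data": {"plan": [60,0,0.05,0,0,60,0,0.1,0,0,60,0,0.1,0,0]}}

```text
time_s: 37.38
position: [0.6092, 0.1506, 0.0557]
orientation: [0.7, -0.7, 0.102, -0.102]
contact_force: [0.1, -0.2, -1.4]
gripper_width: 0.067
```

{"op": "move_arm", "data": {"plan": [60,0,0.05,0,0,60,0,0.1,0,0,60,0,0.1,0,0]}}

```text
time_s: 37.75
position: [0.6093, 0.1506, 0.0549]
orientation: [0.7, -0.7, 0.102, -0.102]
contact_force: [-1.1, -0.1, 1.2]
gripper_width: 0.0664
```

{"op": "move_arm", "data": {"plan": [60,0,0.05,0,0,60,0,0.05,0,0]}}

```text
time_s: 38.0
position: [0.6093, 0.1506, 0.0548]
orientation: [0.7, -0.7, 0.102, -0.102]
contact_force: [-3.3, -0.6, 4.7]
gripper_width: 0.0667
```

```bash
python3 g.py .6095 .153 .0545 73.4
```

```text
t 38.0 pos [0.6093 0.1506 0.0548] yaw 73.4 tilt 0.01 F [-3.3 -0.6  4.7] T [-0.05  0.37  0.01] w 0.0667 q [ 0.12  0.35  1.63 -0.    1.16  0.41]
  shift cm [-0.05  0.03  0.24] turn -0.0
```

Seated. Release and rise straight, then back clear for the final check.

{"op": "move_arm", "data": {"plan": [80,0,-0.05,0,0,100,0,-0.05,0,0,100,0,-0.05,0,0,100,0,-0.3,0,0,100,0,-1,0,0]}}

```text
time_s: 38.62
position: [0.6089, 0.1505, 0.0641]
orientation: [-0.7, 0.7, -0.103, 0.102]
contact_force: [-0.5, 0.4, 0.4]
gripper_width: 0.0862
```

{"op": "move_arm", "data": {"plan": [100,0,-4,0,0,100,0,-8,0,0,100,0,-13,0,0,100,0,-18,0,0,100,-4,-20,0,0]}}

```text
time_s: 39.25
position: [0.5735, 0.1616, 0.2689]
orientation: [0.7, -0.699, 0.101, -0.105]
contact_force: [-1.1, 1.5, -0.7]
gripper_width: 0.0871
```

{"op": "move_arm", "data": {"plan": [100,-6,0,-4,0,100,-11,0,-8,0,100,-15,0,-13,0,100,-18,0,-18,0,100,-20,0,-23,0]}}

```text
time_s: 39.88
position: [0.3119, -0.0015, 0.2648]
orientation: [-0.7, 0.7, -0.101, 0.102]
contact_force: [-0.2, -1.1, -0.2]
gripper_width: 0.0868
```

{"op": "move_arm", "data": {"plan": [100,-1,0,-4,0,100,-1,0,-8,0,100,-1,0,-8,0,100,-1,0,-8,0]}}

```text
time_s: 40.38
position: [0.2811, -0.0745, 0.2646]
orientation: [0.7, -0.7, 0.102, -0.103]
contact_force: [-0.6, 0.0, -0.9]
gripper_width: 0.0868
```

```bash
python3 g.py .36 -.1 .3 73.4; python3 - <<'E'
from h import *
import cv2
b=env.get_image("side");a=env.get_image("top")
cv2.imwrite("pics/sF.png",cv2.resize(b["frame"][80:340,60:380,::-1],None,fx=2.3,fy=2.3,interpolation=cv2.INTER_CUBIC))
crop(a,110,105,250,180,"tF",3)
E
```

```text
t 40.38 pos [ 0.2811 -0.0745  0.2646] yaw 73.3 tilt 0.05 F [-0.6  0.  -0.9] T [ 0.01 -0.07  0.05] w 0.0868 q [-0.53 -0.72  2.15  0.    1.7  -0.24]
  shift cm [ 8.29 -3.53 -0.17] turn -0.1
```

View pics/sF.png

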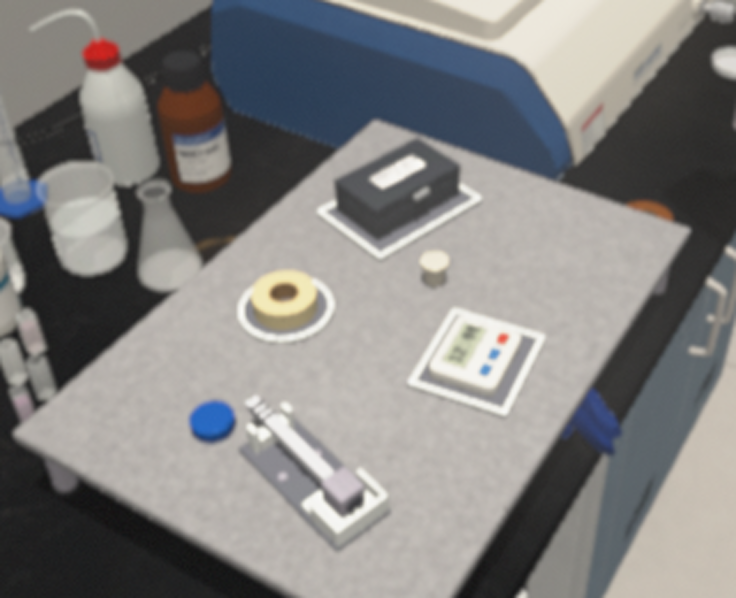

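View pics/tF.png

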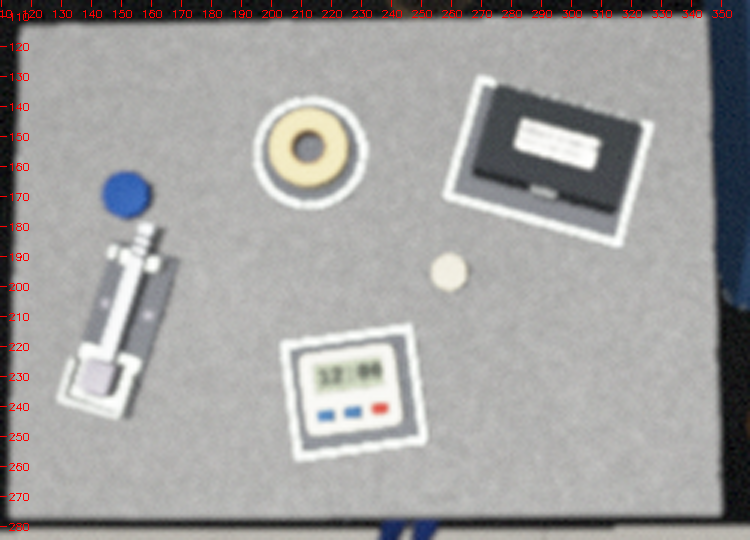

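```bash
python3 - <<'E'
from h import *
a=env.get_image("top");b=env.get_image("side")
crop(a,250,120,85,75,"tFc",9)
def loc(P,o,y):
    c,s=np.cos(np.radians(y)),np.sin(np.radians(y));return ((P[:,:2]-np.array(o))@np.array([[c,-s],[s,c]])).round(4).tolist()
v,u=np.mgrid[0:384,0:512];uv=np.c_[u.ravel(),v.ravel()]
D=depthpts(a,uv)
def fit(o,y,zlo,zhi,r,name,base):
    L=np.c_[np.array(loc(D,o,y)),D[:,2]]
    m=(abs(L[:,0])<r[0])&(abs(L[:,1])<r[1])&(L[:,2]>zlo)&(L[:,2]<zhi);k=L[m]
    A=np.c_[k[:,:2],np.ones(len(k))];c,_,_,_=np.linalg.lstsq(A,k[:,2],rcond=None)
    print(name,len(k),"ext",np.percentile(k[:,:2],[.5,99.5],axis=0).round(4).tolist(),"tilt deg",np.degrees(c[:2]).round(2),"z",k[:,2].mean().round(4),"exp",base)
fit((.6075,.1524),-16.6,.107,.123,(.06,.08),"case",.115)
fit((.4436,.292),8,.087,.1,(.037,.042),"timer",.092)
fit((.6155,.3225),0,.088,.103,(.04,.04),"tape",.096)
fit((.4838,.4586),-17,.098,.108,(.09,.0055),"shaft",.102)
fit((.4838,.4586),-17,.103,.115,(.045,.012),"head",.108)
E
```

```text
case 1552 ext [[-0.0291, -0.0541], [0.0357, 0.0496]] tilt deg [ 0.83 -0.09] z 0.1145 exp 0.115
timer 886 ext [[-0.0271, -0.0322], [0.0301, 0.0348]] tilt deg [-0.45  0.14] z 0.0916 exp 0.092
tape 455 ext [[-0.0268, -0.0266], [0.0275, 0.0265]] tilt deg [0.65 0.05] z 0.0953 exp 0.096
shaft 286 ext [[-0.0538, -0.0051], [0.08, 0.0053]] tilt deg [-1.43  0.84] z 0.1021 exp 0.102
head 149 ext [[-0.0436, -0.0109], [0.0388, 0.0112]] tilt deg [-3.15  0.89] z 0.1067 exp 0.108
```

View pics/tFc.png

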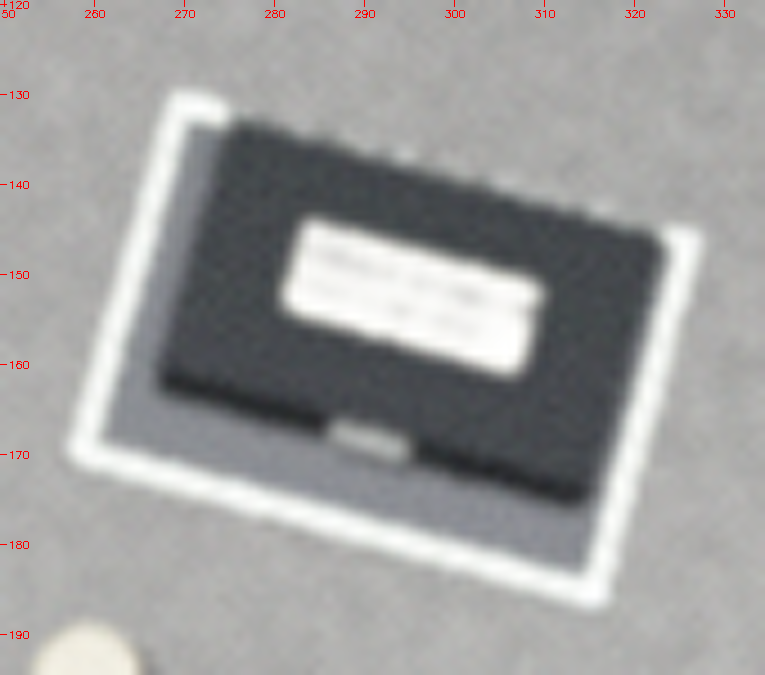

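```bash
python3 - <<'E'
from h import *
a=env.get_image("top")
v,u=np.mgrid[0:384,0:512];D=depthpts(a,np.c_[u.ravel(),v.ravel()])
c,s=np.cos(np.radians(-17)),np.sin(np.radians(-17));L=(D[:,:2]-[.4838,.4586])@np.array([[c,-s],[s,c]])
for x0 in np.arange(-.045,.085,.015):
    m=(abs(L[:,0]-x0-.0075)<.0075)&(abs(L[:,1])<.012)&(D[:,2]>.098)&(D[:,2]<.115);print(x0.round(3),m.sum(),np.median(D[m,2]).round(4) if m.any() else "",L[m,1].mean().round(4))
print("stopper",onplane(a,[(259,194.8)],.099),"cap ok"); print(env.sense()["contact_force"],env.job_done())
E
```

```text
-0.045 79 0.1074 -0.0008
-0.03 71 0.1063 -0.0004
-0.015 37 0.1016 -0.0001
0.0 34 0.1007 -0.0001
0.015 34 0.1015 -0.0
0.03 37 0.1016 0.0001
0.045 35 0.1015 -0.0001
0.06 36 0.1014 -0.0002
0.075 13 0.1014 -0.0002
stopper [[0.52665617 0.22428988 0.099     ]] cap ok
the job is handed in; nothing more can be done
[ 0.60083361  0.59822159 -0.56840272] None
```

All four things were put away in pile order (probe, tape, timer, case), and the job was handed in at about 40.5 s. Each was lowered slowly until the wrist force showed contact, then released.

**Last checks, from the depth images:**

| Thing | Where it lies | Top height found / expected (mm) |
|---|---|---|
| Probe | Centred and level, head in nest, shaft in fork | shaft 101–102 / 102, head 106–107 / 108 |
| Tape | Flat in the dish | 95 / 96 |
| Timer | Flat in the smaller tray | 92 / 92 |
| Case | Flat in the larger tray, a few mm off centre, clear of the rim | 114.5 / 115 |

The fitted tilt of the tape, timer and case was under 1°. In the last top view the blue cap and white stopper look unmoved, judged by eye only.

**What disagreed:**
- The reported tool height was about 35 mm lower than where both cameras showed the fingertips. I trusted the pictures and worked with that offset; every contact came within about 1 mm of where it predicted.
- One wrong-signed move early on swung the empty arm back the wrong way; it touched nothing.
- The tilt fits over the whole probe gave 1.4° to 3.2° because they mixed head and shaft points. A section-by-section check of the shaft showed it level to within about 1 mm.

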